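Seat the wear pad, then hold the bracket in the squaring fixture

ROBOT

A 6-joint arm with a two-finger parallel gripper is mounted at the origin on the work surface. World frame = base frame: x ahead of the robot, y to its left, z up, the work surface at z = 0. Lengths are in m, angles in degrees, forces in N, time in s.
With the tool pointing down it reaches from about 0.275 to 0.725 m from the base axis. Payload 15.9 kg.
Tool frame: the origin (TCP) lies on the centre line of the jaws, within the pads' length; the fingertips stand 19 mm ahead of it and the grasp point (between the pads) is the TCP; z points along the fingers, y is the direction in which the jaws open and shut (so a half turn about z gives the same grasp; the last joint's range is limited). The gripper opens to 85 mm and grips with 20 to 120 N. Pads are 22 mm wide; open, the fingers measure 114 mm over their backs; the gripper's body (76 mm by 85 mm) begins 54 mm behind the grasp point. The pads swing forward as they close: fully open they stand 13 mm farther back than shut.
Start: joints at [72.708, 12.198, -1.971, 75.831, 0, 90], TCP at [0.149, 0.477, 0.219] pointing down, gripper open.
Joint ranges: [-170.91, 170.91], [-42.67, 98.43], [-65.05, 77.54], [-120.47, 116.71], [-90, 82.35], [-180, 180]. Speed limits (degrees/s): [108.29, 108.29, 136.94, 147.25, 180, 180].

INTERFACE

Orientations are given as [roll, pitch, yaw] about the fixed x, y, z axes, in that order (R = Rz(yaw) Ry(pitch) Rx(roll)).
In Python, from workcell import ctrl gives the robot as it stands.
- The arm moves only by the tool apply_moves, never from a script. Its argument "plan" is a list of rows, each an object of numbers: "fingers": the opening, from -1 (shut) to 1 (fully open); "x", "y", "z": the shift along the tool's x, y, z in mm; "ax", "ay", "az": the turn, a rotation vector about the tool's x, y, z in degrees. A call has 1 to 12 rows; each row shifts and turns the commanded pose from where the row before left it, along the tool's axes as they then stand; what a row does not reach is not made up. A row lasts 1/10 s, in which the tool goes at most 50 mm and 8.59 degrees, less where a joint would pass 70% of its speed; a pose out of reach is approached as far as the arm can. A call with a gripper value outside its range is refused whole. The fingers move at their own pace and stop on an object; the grip force is fixed at half the most. Time passes only in rows, so rows that do not move let the fingers close. It gives the time, the measured TCP pose, the force and the opening at its end, in the units of the state.
- ctrl.sense(): the state, without advancing time (a new reading comes with each control period).
- ctrl.grab_frame(name): name is "side" or "top"; returns a dict with "image" (420x560x3 uint8, red, green, blue), "camera_matrix" (3x3 intrinsics, pixels), "rvec" (rotation vector, rad) and "tvec" (3), from world to camera coordinates, as OpenCV has them. Camera axes: x right, y down, z forward; pixel columns grow to the right and rows downward; lengths in m; the calibration is good to about 2 mm. A picture is of the moment at which its call begins. There is no depth.
- ctrl.close_job(): hands the job in, once; it reports no verdict.
The state is a dict: "clock": time; "q": joint angles; "qvel": joint speeds; "effort": joint torques, N m; "ee_pos": TCP position; "tcp_rot": TCP orientation; "wrist_force": force on the tool from outside, world axes, zero at the start; "wrist_torque": the same for the moment, N m; "gripper_width": finger opening in m.
Only numpy, scipy, OpenCV 4.12 (cv2) and the standard library are available. Lean on these libraries where they do the work, as an engineer would, in place of code of your own. Each camera call takes 0.05 s, during which the arm holds its last target.

TASK

Fit the loose steel pad into the pocket in the angle bracket's foot and press it down with the fingers until it is flush. Then bring the bracket into the corner of the fixture, its upright leg flat along the fence and its end up against the stop block, and finish while still holding it there with one steady diagonal push of the fingers that presses it firmly against the fence and down onto the bed together; do not let go at the end. Leave the collet, jar and screwdriver alone.

Things in the scene. Friction and masses are not known exactly. Their poses are not given: they have to be found in the camera images.
- fixture: Squaring fixture, fixed to the bench: a flat dark steel bed (x -100 to +80, y -140 to +140, top at z 10 mm) with a fence along its far (+x) edge. Origin at bench height within the bed's outline; x points square to the fence (towards it), y along the fence towards the stop block, z up. The fence's working face is at x = +55 mm. The fixture never moves.
- bed: The bed of the fixture: same origin and axes as the fixture; its flat top is 10 mm above the bench. Bed, fence and stop are ground and lightly oiled: things slide on them easily.
- fence: The fence of the fixture: same origin and axes as the fixture; a straight bright steel bar 25 mm thick (x +55 to +80 mm), 280 mm long, rising 24 mm above the bed's top (to z 34 mm). Three flat screw heads on top rise 3 mm more.
- stop: Stop block, dark steel, fixed on the bed against the fence: 40 (x) by 24 (y) by 20 mm high, a 3 mm screw head on top, axes parallel to the fixture's. Origin at the centre of its underside, on the bed's top. Its working face is its -y face, at y = -12 mm. Its place along the fence differs from run to run; it never moves.
- bracket: Loose aluminium angle bracket, 0.44 kg, on the bed: foot 70 (x) by 100 (y) by 20 mm thick; along its +x edge an upright leg 10 mm thick (x +25 to +35), top 60 mm above the underside. Origin: centre of the underside. Leg's outer face (x +35) goes to the fence, +y end (y +50) to the stop: origin then at x +20 of the fixture, y -62 of the stop. Starts 20 to 50 mm short of both, turned up to 0.25 rad.
- pocket (a point): Centre of the floor of the rectangular pocket in the bracket's foot, axes as the bracket's; at x = -8, y = 0, z = +6 mm in the bracket's frame. The pocket is 32 mm (x) by 44 mm (y), 14 mm deep, open at the top of the foot (z = 20 mm of the bracket), with slightly bevelled rims; the foot's solid strip between pocket and leg is 17 mm wide.
- pad: Loose dark steel wear pad, a plain rectangular block 28 mm (x) by 40 mm (y) by 14 mm thick, about 0.12 kg, lying flat on the bench on the fixture's -y side. Origin at the centre of its underside. It fits the pocket with 2 mm of play all round, either way round (turned by pi is the same), its 40 mm side along the bracket's y; seated, its top is flush with the foot's top.
- collet: Bystander: a steel collet 42 mm tall and 34 mm across, standing on the bench on the fixture's +y side. Leave alone.
- jar: Bystander: an amber jar 60 mm tall and 50 mm across, standing on the bench on the fixture's +y side. Leave alone.
- screwdriver: Bystander: a screwdriver 180 mm long lying on the bench beyond the fence. Leave alone.
Not all that is in view belongs to the job. Of the things like the bracket, leave any that is brown, purple or yellow; of the rest the smaller one is meant.

How it is judged (in metres and radians):
On the way, in this order (a step that is already met when the one before it is completed fails the run):
1. the pad is in the pocket, flush, and pressed down by the fingers (horizontal distance between pad and pocket below 0.004 m and z of pad in the frame of pocket between -0.002 and 0.002 m and angle between the z axis of pad and the z axis of bracket, either way round below 0.06 rad and contact force between the fingers and pad above 2 N), for 0.2 s.
2. the bracket is in the corner and pressed against fence and bed together (x of bracket in the frame of fixture between 0.0175 and 0.0225 m and y of bracket in the frame of stop between -0.065 and -0.06 m and angle between the x axis of bracket and the x axis of fixture, either way round below 0.04 rad and angle between bracket's own z axis and vertical below 0.03 rad and contact force between bracket and fence above 4 N and contact force between bracket and bed above 10 N and contact force between the fingers and bracket above 3 N), for 0.2 s.
At the end, for the whole second after the job is handed in: Pad in the pocket within 4 mm, flush within 2 mm; bracket flat (0.03 rad), square (0.04), still, within 2.5 mm of the fence and 3 mm of the stop; through the last second the fingers push it (over 3 N) so that it bears on the fence over 4 N and on the bed over 10 N (weight: 4.7 to 6.3 N) (all of step 2 and horizontal distance between pad and pocket below 0.004 m and z of pad in the frame of pocket between -0.002 and 0.002 m and angle between the z axis of pad and the z axis of bracket, either way round below 0.06 rad and linear speed of bracket below 0.02 m/s); the arm keeps its last pose, push and grip.
It fails at once if the collet is moved more than 15 mm (distance of collet from where it was at the start of the episode above 0.015 m).
It fails at once if the jar is moved more than 15 mm (distance of jar from where it was at the start of the episode above 0.015 m).
It fails at once if the screwdriver is moved more than 15 mm (distance of screwdriver from where it was at the start of the episode above 0.015 m).
It also fails if it takes over 64 s, if anything falls off the work surface, if the arm or the gripper's body presses on something with over 40 N, if the wrist force passes 120 N, or if a joint passes its speed limit or range.

## Working session

There is one attempt and no reset: what is moved stays moved. The work goes in short steps, Python scripts to look and compute and a tool call to move; the robot and the scene stay as the last step left them, time stands still between calls to the robot, and variables do not carry over. Pictures are saved under pics/ and viewed, and the job is handed in when it is done.

Besides the shell and the picture viewer there is one more tool, called as name(argument=value, ...) on one line, values as JSON. apply_moves: Moves the arm, as the interface text tells. Its arguments: {"type":"object","properties":{"plan":{"type":"array"}},"required":["plan"]}

```bash
ls; mkdir -p pics; python3 - <<'E'
from workcell import ctrl
import cv2
s=ctrl.sense();print({k:s[k] for k in('clock','ee_pos','tcp_rot','wrist_force','gripper_width')})
for n in('top','side'):
    f=ctrl.grab_frame(n);cv2.imwrite(f'pics/{n}0.png',f['image'][:,:,::-1]);print(n,f['camera_matrix'],f['rvec'],f['tvec'])
    import pickle;pickle.dump(f,open(f'{n}0.pkl','wb'))
E
```

```text
pics
{'clock': 0.0, 'ee_pos': array([0.1485391 , 0.47706833, 0.21841963]), 'tcp_rot': array([-1.79937421e+02,  1.43763920e-03,  1.62706895e+02]), 'wrist_force': array([0.0347719 , 0.54875703, 0.14735706]), 'gripper_width': 0.08533644205437119}
top [[414.7884726    0.         277.63845472]
 [  0.         414.7884726  213.50948268]
 [  0.           0.           1.        ]] [ 2.18379341 -2.14868936  0.12585798] [0.06346631 0.60898159 0.77933792]
side [[515.99229574   0.         275.23842113]
 [  0.         515.99229574 213.4416188 ]
 [  0.           0.           1.        ]] [ 2.44483896 -0.0901638   0.05315942] [-0.56340099  0.12357106  1.22314429]
```

View pics/top0.png

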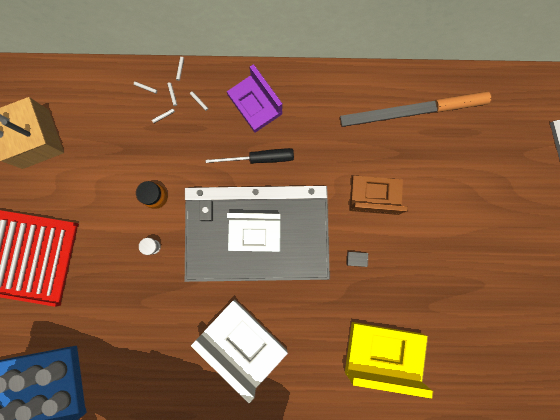

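View pics/side0.png

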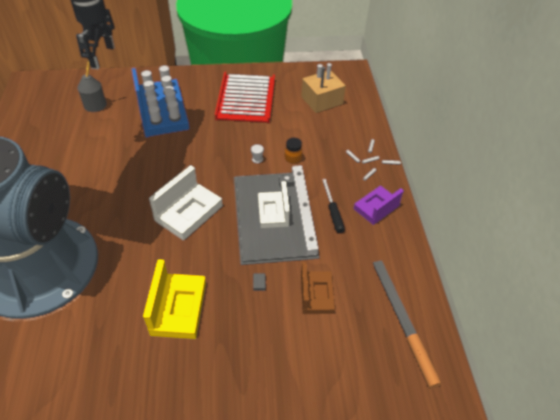

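Bracket candidates in the top image: white on the bed (254,232), larger white (240,348), purple (254,100), brown (378,193) and yellow (388,350). After leaving out brown, purple and yellow, the smaller white one on the bed fits. The pad is the dark block at (358,259). I'll confirm both in an enlarged crop.

```bash
python3 - <<'E'
import cv2
a=cv2.imread('pics/top0.png')[170:300,170:390];cv2.imwrite('pics/top0c.png',cv2.resize(a,None,fx=3.6,fy=3.6,interpolation=cv2.INTER_CUBIC))
a=cv2.imread('pics/side0.png')[155:305,220:340];cv2.imwrite('pics/side0c.png',cv2.resize(a,None,fx=4,fy=4,interpolation=cv2.INTER_CUBIC))
E
```

```text
(no output)
```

View pics/top0c.png

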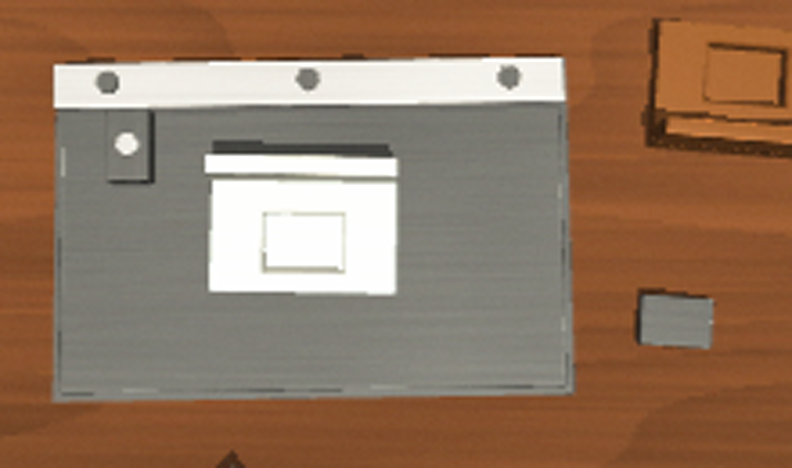

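View pics/side0c.png

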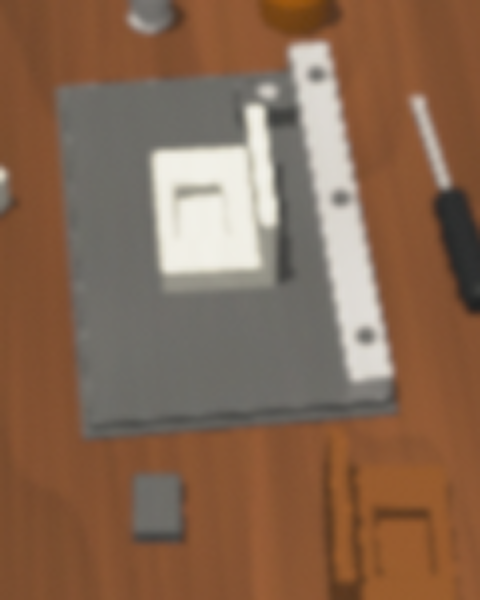

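The enlarged crop confirms it. The white bracket on the bed has its leg towards the fence, and the stop is at the left end of the fence (crop 130,145). The pad is at crop (675,320). Next I'll fit the poses from corner points.

```bash
cat > h.py <<'E'
import numpy as np,cv2,pickle
from scipy.optimize import least_squares
def load(n,k=0): return pickle.load(open(f'{n}{k}.pkl','rb'))
def proj(f,P): return cv2.projectPoints(np.float64(P).reshape(-1,1,3),f['rvec'],f['tvec'],f['camera_matrix'],None)[0].reshape(-1,2)
def tc(p): return (np.array(p,float)+.5)/3.6+170-.5
def sc(p): return (np.array(p,float)+.5)/4+np.array([220,155])-.5
def fit(obs,z0,x0,fs):
    # obs: list of (camname, model pt mm, pixel)
    def W(v,p):
        c,s=np.cos(v[2]),np.sin(v[2]);p=np.array(p)/1000.
        return [v[0]+c*p[0]-s*p[1],v[1]+s*p[0]+c*p[1],z0+p[2]]
    def r(v): return np.concatenate([proj(fs[o[0]],W(v,o[1]))[0]-o[2] for o in obs])
    s=least_squares(r,x0,loss='soft_l1',f_scale=.7);return s.x,r(s.x).reshape(-1,2)
E
python3 - <<'E'
from h import *
fs={n:load(n) for n in('top','side')}
T=lambda m,p:('top',m,tc(p));S=lambda m,p:('side',m,sc(p))
fx=[T((80,140,34),(53,66)),T((80,-140,34),(562,58)),T((55,140,34),(54,107)),T((55,-140,34),(565,101)),T((-100,140,10),(53,401)),T((-100,-140,10),(573,394))]
fxs=[S((80,140,34),(326,43)),S((55,140,34),(290,46)),S((55,-140,34),(350,383)),S((80,-140,34),(392,373)),S((-100,140,10),(57,88)),S((-100,-140,10),(82,428))]
br=[T((35,50,60),(205,155)),T((35,-50,60),(397,158)),T((25,50,60),(205,173)),T((25,-50,60),(397,177)),T((-35,50,20),(209,293)),T((-35,-50,20),(397,295)),
 T((8,22,20),(263,212)),T((8,-22,20),(345,213)),T((-24,-22,20),(345,270)),T((-24,22,20),(262,272))]
brs=[S((35,50,60),(262,103)),S((25,50,60),(245,107)),S((-35,50,20),(152,151)),S((-35,-50,20),(162,274)),S((25,-50,60),(262,225))]
pd=[T((14,20,14),(641,292)),T((14,-20,14),(714,298)),T((-14,-20,14),(712,348)),T((-14,20,14),(640,343))]
pds=[S((-14,20,14),(138,475)),S((14,20,14),(180,473)),S((14,-20,14),(182,530)),S((-14,-20,14),(135,532))]
for nm,a,b,z in(('fix',fx,fxs,0),('br',br,brs,.01),('pad',pd,pds,0)):
    for o in(a,b,a+b):
        v,r=fit(o,z,[.45,0,0],fs);print(nm,(v[:2]*1000).round(1),np.degrees(v[2]).round(2),np.abs(r).max(1).round(1))
E
```

```text
fix [579.9 115.6] 1.82 [0.1 0.5 1.2 0.7 1.8 1.6]
fix [578.9 115.8] 1.79 [0.5 0.6 0.5 1.1 0.9 1.8]
fix [579.4 115.7] 1.78 [0.2 0.5 1.4 1.  1.7 1.5 0.4 0.4 0.5 1.2 1.1 2. ]
br [569.1 118.8] 0.21 [0.1 0.2 0.2 0.2 0.4 0.5 0.3 0.3 0.8 0.2]
br [567.9 120.9] 0.49 [0.4 0.4 0.4 0.4 0.2]
br [568.8 119.1] 0.3 [0.1 0.1 0.4 0.1 0.3 0.6 0.4 0.4 0.9 0.1 1.  0.6 0.9 0.6 0.6]
pad [522.6 -87. ] -2.96 [0.2 0.2 0.  0.2]
pad [521.2 -86.1] -2.74 [1.  0.5 0.4 0.2]
pad [522.2 -86.7] -3.16 [0.3 0.1 0.3 0.4 0.5 1.1 0.8 0.3]
```

```bash
cat >> h.py <<'E'
def box(x0,x1,y0,y1,z0,z1): return [np.array([(a,b,c) for a in(x0,x1) for b in(y0,y1) for c in(z0,z1)],float)]
def draw(im,f,v,z0,boxes,col,k,off):
    c,s=np.cos(v[2]),np.sin(v[2])
    for B in boxes:
        B=B/1000; P=np.c_[v[0]+c*B[:,0]-s*B[:,1],v[1]+s*B[:,0]+c*B[:,1],z0+B[:,2]]
        q=(proj(f,P)+.5-off)*k
        for i in range(8):
            for b in(1,2,4):
                j=i^b
                if i<j: cv2.line(im,tuple(np.int32(q[i]*16)),tuple(np.int32(q[j]*16)),col,1,cv2.LINE_AA,4)
FIX=box(-100,80,-140,140,0,10)+box(55,80,-140,140,10,34)
BR=box(-35,35,-50,50,0,20)+box(25,35,-50,50,20,60)+box(-24,8,-22,22,6,20)
PAD=box(-14,14,-20,20,0,14)
def overlay(f,items,fn,off,size,k):
    im=f['image'][off[1]:off[1]+size[1],off[0]:off[0]+size[0],::-1].copy()
    im=cv2.resize(im,None,fx=k,fy=k,interpolation=cv2.INTER_CUBIC)
    for v,z,b,c in items: draw(im,f,v,z,b,c,k,np.array(off))
    cv2.imwrite(fn,im)
E
python3 - <<'E'
from h import *
d=np.radians
it=[((.5798,.1156,d(1.8)),0,FIX,(0,0,255)),((.5689,.1192,d(.3)),.01,BR,(255,0,0)),((.5224,-.0868,d(-3)),0,PAD,(0,255,0))]
overlay(load('top'),it,'pics/ov_t.png',(170,170),(220,130),3.6)
overlay(load('side'),it,'pics/ov_s.png',(220,155),(120,150),4)
E
```

```text
(no output)
```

View pics/ov_t.png

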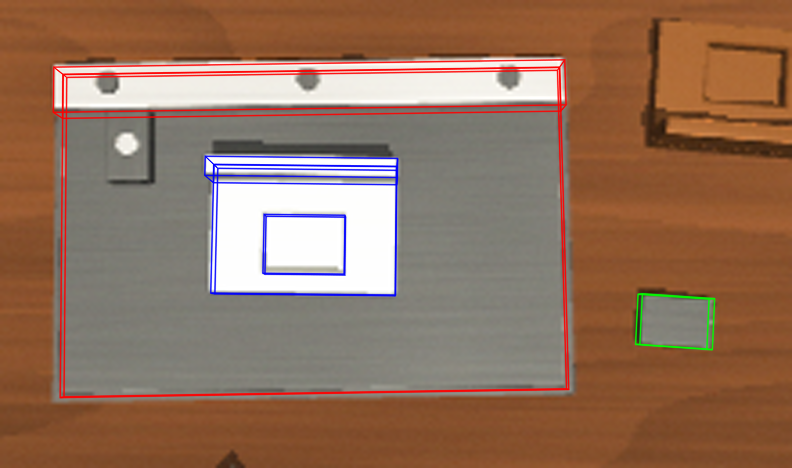

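View pics/ov_s.png

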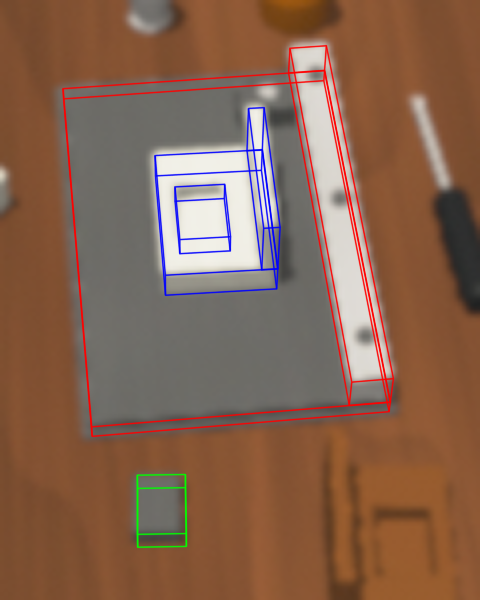

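apply_moves(plan=[{"fingers":0.18,"az":-7.15},{"fingers":0.18,"az":-7.15},{"fingers":0.18,"x":-28,"y":-38},{"fingers":0.18,"x":-28,"y":-38},{"fingers":0.18,"x":-28,"y":-38},{"fingers":0.18,"x":-28,"y":-38},{"fingers":0.18,"x":-28,"y":-38},{"fingers":0.18,"x":-28,"y":-38},{"fingers":0.18,"x":-28,"y":-38},{"fingers":0.18,"x":-28,"y":-38},{"fingers":0.18,"x":-28,"y":-38},{"fingers":0.18,"x":-28,"y":-38}])

```text
invalid input at $.plan[0]: expected keys fingers, x, y, z, ax, ay, az
```

```bash
cat >> h.py <<'E'
def go(tx,ty,tz,yaw=None):
    from workcell import ctrl
    from scipy.spatial.transform import Rotation as R
    s=ctrl.sense();Q=R.from_euler('xyz',s['tcp_rot'],degrees=True)
    d=(np.array([tx,ty,tz])-s['ee_pos'])*1000
    print('t',round(s['clock'],2),'pos',(s['ee_pos']*1000).round(1),'rot',s['tcp_rot'].round(2),'F',s['wrist_force'].round(1),'w',round(s['gripper_width']*1000,1))
    if yaw is not None: Q2=R.from_euler('xyz',[180,0,yaw],degrees=True); print('rotvec tool',np.degrees((Q.inv()*Q2).as_rotvec()).round(2)); Q=Q2
    print('tool shift after turn mm',Q.inv().apply(d).round(1))
E
python3 -c "
from h import *
go(.5222,-.0867,.100,177)"
```

```text
t 0.1 pos [148.5 477.1 218.4] rot [-179.94   -0.    162.7 ] F [-0.7  0.5 -0.7] w 85.0
rotvec tool [-6.00e-02 -1.00e-02 -1.43e+01]
tool shift after turn mm [-402.7 -543.5  118.4]
```

All keys are required.

apply_moves(plan=[{"fingers":0.18,"x":0,"y":0,"z":0,"ax":0,"ay":0,"az":-7.15},{"fingers":0.18,"x":0,"y":0,"z":0,"ax":0,"ay":0,"az":-7.15},{"fingers":0.18,"x":-28,"y":-38,"z":0,"ax":0,"ay":0,"az":0},{"fingers":0.18,"x":-28,"y":-38,"z":0,"ax":0,"ay":0,"az":0},{"fingers":0.18,"x":-28,"y":-38,"z":0,"ax":0,"ay":0,"az":0},{"fingers":0.18,"x":-28,"y":-38,"z":0,"ax":0,"ay":0,"az":0},{"fingers":0.18,"x":-28,"y":-38,"z":0,"ax":0,"ay":0,"az":0},{"fingers":0.18,"x":-28,"y":-38,"z":0,"ax":0,"ay":0,"az":0},{"fingers":0.18,"x":-28,"y":-38,"z":0,"ax":0,"ay":0,"az":0},{"fingers":0.18,"x":-28,"y":-38,"z":0,"ax":0,"ay":0,"az":0},{"fingers":0.18,"x":-28,"y":-38,"z":0,"ax":0,"ay":0,"az":0},{"fingers":0.18,"x":-28,"y":-38,"z":0,"ax":0,"ay":0,"az":0}])

```text
clock: 1.3
ee_pos: [0.4089, 0.0813, 0.2189]
tcp_rot: [180.0, 0.0, 177.0]
wrist_force: [1.1, 1.4, -0.0]
gripper_width: 0.0505
```

```bash
python3 -c "
from h import *
go(.5222,-.0867,.080,177)"
```

```text
t 1.3 pos [408.9  81.3 218.9] rot [180.   0. 177.] F [ 1.1  1.4 -0. ] w 50.5
rotvec tool [0. 0. 0.]
tool shift after turn mm [-121.9 -161.9  138.9]
```

apply_moves(plan=[{"fingers":0.18,"x":-24.4,"y":-32.4,"z":0,"ax":0,"ay":0,"az":0},{"fingers":0.18,"x":-24.4,"y":-32.4,"z":0,"ax":0,"ay":0,"az":0},{"fingers":0.18,"x":-24.4,"y":-32.4,"z":10,"ax":0,"ay":0,"az":0},{"fingers":0.18,"x":-24.4,"y":-32.4,"z":20,"ax":0,"ay":0,"az":0},{"fingers":0.18,"x":-24.4,"y":-32.4,"z":25,"ax":0,"ay":0,"az":0},{"fingers":0.18,"x":0,"y":0,"z":40,"ax":0,"ay":0,"az":0},{"fingers":0.18,"x":0,"y":0,"z":35,"ax":0,"ay":0,"az":0},{"fingers":0.18,"x":0,"y":0,"z":15,"ax":0,"ay":0,"az":0},{"fingers":0.18,"x":0,"y":0,"z":0,"ax":0,"ay":0,"az":0},{"fingers":0.18,"x":0,"y":0,"z":0,"ax":0,"ay":0,"az":0}])

```text
clock: 2.3
ee_pos: [0.5219, -0.0849, 0.0744]
tcp_rot: [-180.0, -0.0, 177.0]
wrist_force: [0.4, -0.3, 0.2]
gripper_width: 0.0506
```

```bash
cat >> h.py <<'E'
def snap(n,k,off=(0,0),size=(560,420),sc=1.0,items=()):
    from workcell import ctrl
    f=ctrl.grab_frame(n);pickle.dump(f,open(f'{n}{k}.pkl','wb'));overlay(f,items,f'pics/{n}{k}.png',off,size,sc)
E
python3 -c "
from h import *
go(.5222,-.0867,.040,177)
snap('side',1,(220,155),(120,150),4)
snap('top',1,(290,190),(130,130),4)"
```

```text
t 2.3 pos [521.9 -84.9  74.4] rot [-180.     -0.    177.01] F [ 0.4 -0.3  0.2] w 50.6
rotvec tool [-0.   -0.    0.01]
tool shift after turn mm [-0.4 -1.8 34.4]
```

View pics/side1.png

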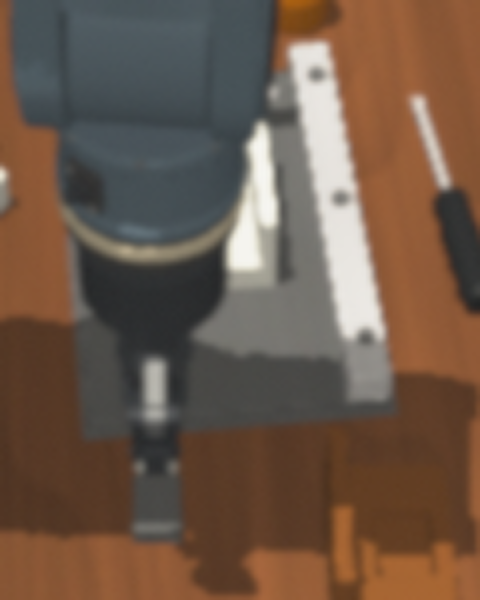

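View pics/top1.png

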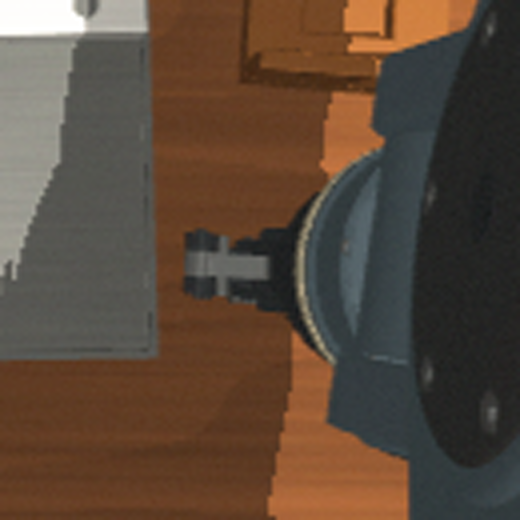

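apply_moves(plan=[{"fingers":0.18,"x":-0.4,"y":-1.8,"z":20,"ax":0,"ay":0,"az":0},{"fingers":0.18,"x":0,"y":0,"z":20,"ax":0,"ay":0,"az":0},{"fingers":0.18,"x":0,"y":0,"z":10,"ax":0,"ay":0,"az":0},{"fingers":0.18,"x":0,"y":0,"z":3,"ax":0,"ay":0,"az":0},{"fingers":0.18,"x":0,"y":0,"z":0,"ax":0,"ay":0,"az":0}])

```text
clock: 2.9
ee_pos: [0.5224, -0.0867, 0.0214]
tcp_rot: [-180.0, 0.0, 177.0]
wrist_force: [-0.0, 0.5, -0.2]
gripper_width: 0.0502
```

```bash
python3 -c "
from h import *
go(.5222,-.0867,.020,177)
snap('side',2,(230,235),(70,70),8)"
```

```text
t 2.9 pos [522.4 -86.7  21.4] rot [-1.7999e+02  3.0000e-02  1.7702e+02] F [-0.   0.5 -0.2] w 50.2
rotvec tool [-0.01  0.03  0.02]
tool shift after turn mm [ 0.2 -0.   1.4]
```

View pics/side2.png

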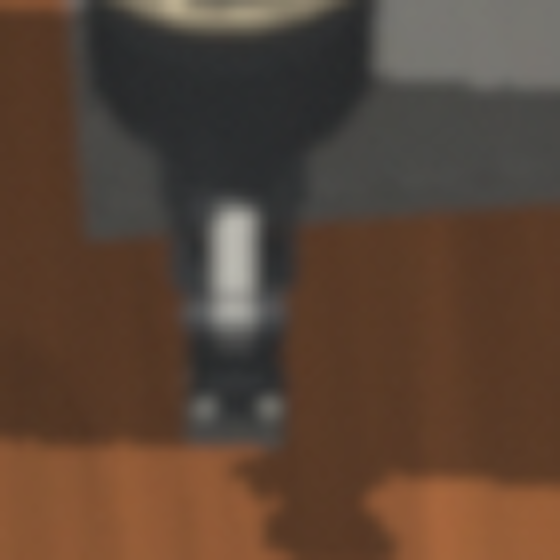

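apply_moves(plan=[{"fingers":0.18,"x":0,"y":0,"z":1,"ax":0,"ay":0,"az":0},{"fingers":0.18,"x":0,"y":0,"z":1,"ax":0,"ay":0,"az":0},{"fingers":0.18,"x":0,"y":0,"z":1,"ax":0,"ay":0,"az":0},{"fingers":0.18,"x":0,"y":0,"z":0,"ax":0,"ay":0,"az":0}])

```text
clock: 3.35
ee_pos: [0.5221, -0.0867, 0.0179]
tcp_rot: [-180.0, 0.0, 177.0]
wrist_force: [0.4, 0.3, 0.2]
gripper_width: 0.0506
```

apply_moves(plan=[{"fingers":0.18,"x":0,"y":0,"z":1,"ax":0,"ay":0,"az":0},{"fingers":0.18,"x":0,"y":0,"z":1,"ax":0,"ay":0,"az":0},{"fingers":0.18,"x":0,"y":0,"z":1,"ax":0,"ay":0,"az":0},{"fingers":0.18,"x":0,"y":0,"z":0,"ax":0,"ay":0,"az":0}])

```text
clock: 3.75
ee_pos: [0.522, -0.0867, 0.0147]
tcp_rot: [180.0, -0.0, 177.0]
wrist_force: [0.3, 0.5, -0.5]
gripper_width: 0.0503
```

apply_moves(plan=[{"fingers":0.18,"x":0,"y":0,"z":1,"ax":0,"ay":0,"az":0},{"fingers":0.18,"x":0,"y":0,"z":1,"ax":0,"ay":0,"az":0},{"fingers":0.18,"x":0,"y":0,"z":1,"ax":0,"ay":0,"az":0},{"fingers":0.18,"x":0,"y":0,"z":0,"ax":0,"ay":0,"az":0}])

```text
clock: 4.15
ee_pos: [0.522, -0.0867, 0.0118]
tcp_rot: [180.0, -0.0, 177.0]
wrist_force: [0.2, -0.2, 0.9]
gripper_width: 0.0505
```

apply_moves(plan=[{"fingers":0.18,"x":0,"y":0,"z":1,"ax":0,"ay":0,"az":0},{"fingers":0.18,"x":0,"y":0,"z":1,"ax":0,"ay":0,"az":0},{"fingers":0.18,"x":0,"y":0,"z":0,"ax":0,"ay":0,"az":0}])

```text
clock: 4.45
ee_pos: [0.522, -0.0866, 0.0098]
tcp_rot: [180.0, -0.0, 177.0]
wrist_force: [0.7, 0.4, 0.6]
gripper_width: 0.0504
```

```bash
python3 -c "
from h import *
go(.5222,-.0867,.020,177)
snap('side',3,(230,235),(70,70),8,[((.5224,-.0867,np.radians(-3)),0,PAD+box(-11,11,25,39,0,10)+box(-11,11,-39,-25,0,10),(0,255,0))])"
```

```text
t 4.45 pos [522.  -86.6   9.8] rot [ 1.8000e+02 -1.0000e-02  1.7701e+02] F [0.7 0.4 0.6] w 50.4
rotvec tool [ 0.   -0.01  0.01]
tool shift after turn mm [ -0.2  -0.1 -10.2]
```

View pics/side3.png

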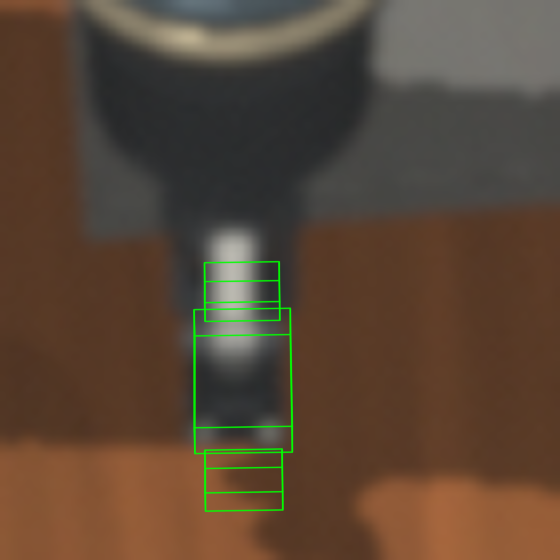

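```bash
python3 - <<'E'
from h import *
f=load('side',3);R=cv2.Rodrigues(f['rvec'])[0];C=-R.T@f['tvec']
print(C)
for px in((260,290.6),(260,292)):
  d=R.T@np.linalg.inv(f['camera_matrix'])@np.array([*px,1.])
  for y in(-.112,-.115,-.12,-.126):
    t=(y-C[1])/d[1];print(px,y,(C+t*d).round(4))
E
python3 -c "
from h import *
snap('top',3,(290,190),(130,130),5)"
```

```text
[ 0.49211616 -0.73023733  1.02632722]
(260, 290.6) -0.112 [ 0.5214 -0.112   0.0107]
(260, 290.6) -0.115 [ 0.5212 -0.115   0.0156]
(260, 290.6) -0.12 [ 0.521  -0.12    0.0238]
(260, 290.6) -0.126 [ 0.5207 -0.126   0.0337]
(260, 292) -0.112 [ 0.5213 -0.112   0.0046]
(260, 292) -0.115 [ 0.5212 -0.115   0.0096]
(260, 292) -0.12 [ 0.5209 -0.12    0.0178]
(260, 292) -0.126 [ 0.5206 -0.126   0.0277]
```

View pics/top3.png

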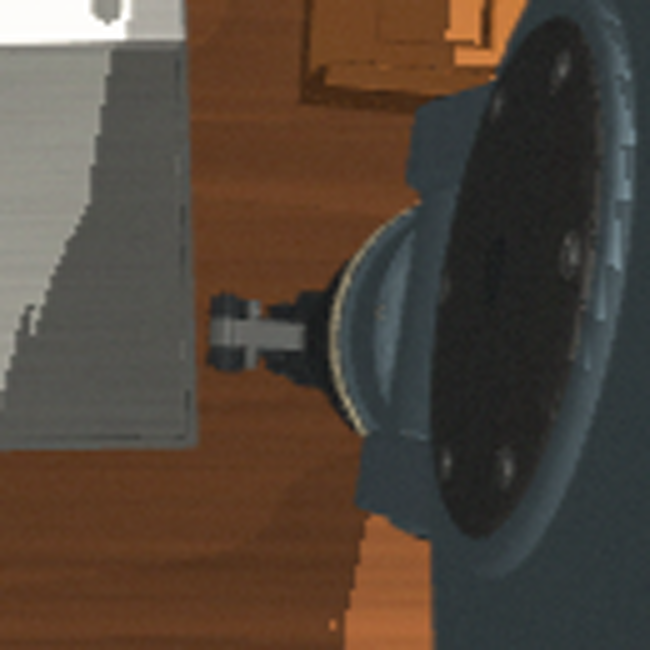

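apply_moves(plan=[{"fingers":0.18,"x":0,"y":0,"z":1,"ax":0,"ay":0,"az":0},{"fingers":0.18,"x":0,"y":0,"z":1,"ax":0,"ay":0,"az":0},{"fingers":0.18,"x":0,"y":0,"z":0,"ax":0,"ay":0,"az":0}])

```text
clock: 4.85
ee_pos: [0.522, -0.0867, 0.0077]
tcp_rot: [-180.0, -0.0, 177.0]
wrist_force: [-0.3, -0.4, 0.5]
gripper_width: 0.0501
```

apply_moves(plan=[{"fingers":0.18,"x":0,"y":0,"z":1,"ax":0,"ay":0,"az":0},{"fingers":0.18,"x":0,"y":0,"z":1,"ax":0,"ay":0,"az":0},{"fingers":0.18,"x":0,"y":0,"z":0,"ax":0,"ay":0,"az":0}])

```text
clock: 5.15
ee_pos: [0.522, -0.0866, 0.0058]
tcp_rot: [180.0, -0.0, 177.0]
wrist_force: [-0.5, 0.2, 0.0]
gripper_width: 0.0504
```

```bash
python3 -c "
from h import *
from workcell import ctrl
s=ctrl.sense();print(s['effort'],s['wrist_torque'])
snap('side',4,(230,235),(70,70),8)"
```

```text
[ 3.31319006e-05 -7.86316824e+01  4.11454332e+01 -1.24857388e-01
 -2.11602155e-04 -7.62185323e-06] [ 0.00012281  0.01510473 -0.02419149]
```

View pics/side4.png

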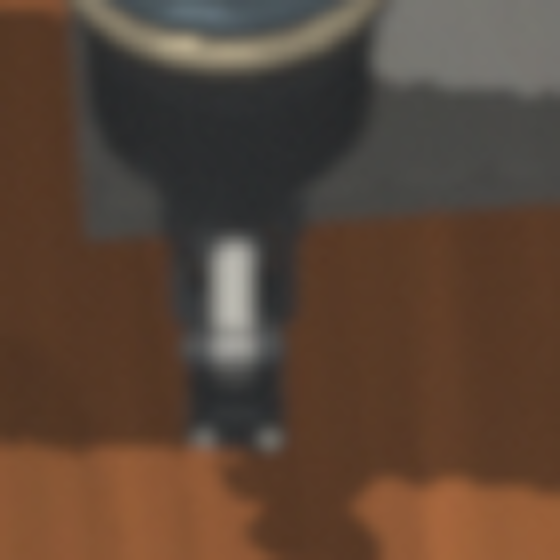

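apply_moves(plan=[{"fingers":0.18,"x":0,"y":0,"z":1,"ax":0,"ay":0,"az":0},{"fingers":0.18,"x":0,"y":0,"z":1,"ax":0,"ay":0,"az":0},{"fingers":0.18,"x":0,"y":0,"z":0,"ax":0,"ay":0,"az":0}])

```text
clock: 5.5
ee_pos: [0.522, -0.0867, 0.0038]
tcp_rot: [180.0, -0.0, 177.0]
wrist_force: [-0.8, -0.6, -0.2]
gripper_width: 0.0505
```

```bash
python3 - <<'E'
from h import *
f=load('top',3);R=cv2.Rodrigues(f['rvec'])[0];C=-R.T@f['tvec'];print(C)
for px in((331.6,256.6),(339,256.6),(350,256.6)):
  d=R.T@np.linalg.inv(f['camera_matrix'])@np.array([*px,1.])
  for z in(0,.01,.02,.03,.05):
    t=(z-C[2])/d[2];print(px,(C+t*d).round(4))
E
python3 -c "
from h import *
snap('top',5,(320,235),(40,40),16)"
```

```text
[0.51749161 0.07642431 0.84179326]
(331.6, 256.6) [ 0.5259 -0.0372  0.    ]
(331.6, 256.6) [ 0.5258 -0.0358  0.01  ]
(331.6, 256.6) [ 0.5257 -0.0345  0.02  ]
(331.6, 256.6) [ 0.5256 -0.0331  0.03  ]
(331.6, 256.6) [ 0.5254 -0.0304  0.05  ]
(339, 256.6) [ 0.5261 -0.0522  0.    ]
(339, 256.6) [ 0.526  -0.0506  0.01  ]
(339, 256.6) [ 0.5259 -0.0491  0.02  ]
(339, 256.6) [ 0.5258 -0.0476  0.03  ]
(339, 256.6) [ 0.5256 -0.0445  0.05  ]
(350, 256.6) [ 0.5265 -0.0744  0.    ]
(350, 256.6) [ 0.5264 -0.0726  0.01  ]
(350, 256.6) [ 0.5262 -0.0708  0.02  ]
(350, 256.6) [ 0.5261 -0.069   0.03  ]
(350, 256.6) [ 0.5259 -0.0654  0.05  ]
```

View pics/top5.png

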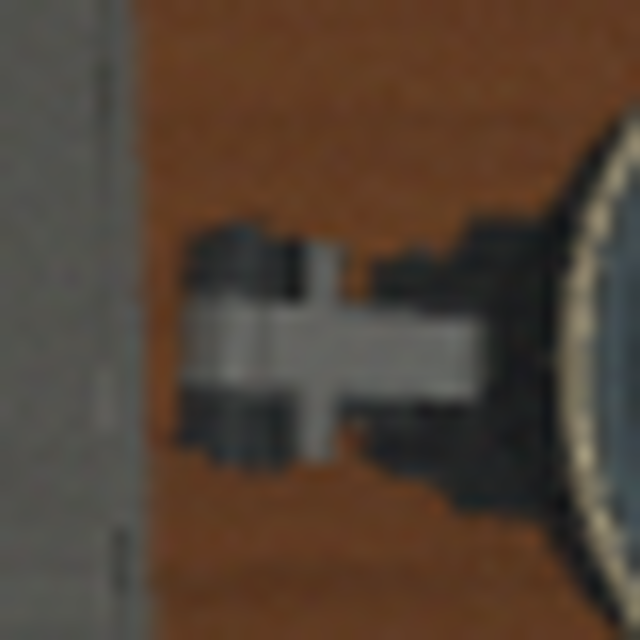

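apply_moves(plan=[{"fingers":0.18,"x":0,"y":0,"z":1,"ax":0,"ay":0,"az":0},{"fingers":0.18,"x":0,"y":0,"z":1,"ax":0,"ay":0,"az":0},{"fingers":0.18,"x":0,"y":0,"z":0,"ax":0,"ay":0,"az":0}])

```text
clock: 5.85
ee_pos: [0.522, -0.0867, 0.0017]
tcp_rot: [180.0, -0.0, 177.0]
wrist_force: [-0.1, -0.3, -0.3]
gripper_width: 0.0506
```

```bash
python3 -c "
from h import *
snap('side',6,(245,270),(35,35),16)"
```

```text
(no output)
```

View pics/side6.png

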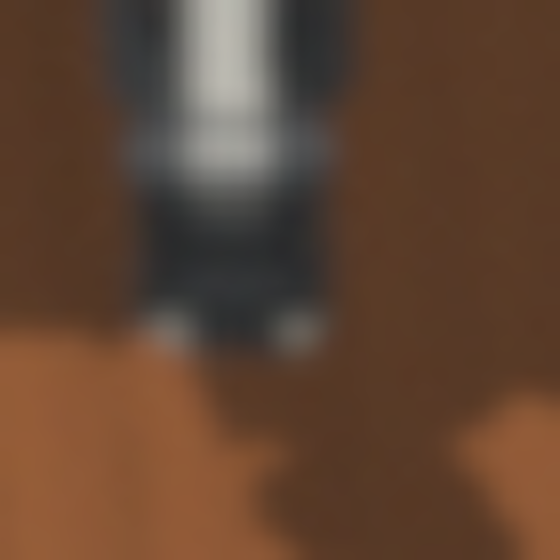

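apply_moves(plan=[{"fingers":0.18,"x":0,"y":0,"z":-4,"ax":0,"ay":0,"az":0},{"fingers":-0.3,"x":0,"y":0,"z":0,"ax":0,"ay":0,"az":0},{"fingers":-0.3,"x":0,"y":0,"z":0,"ax":0,"ay":0,"az":0},{"fingers":-0.3,"x":0,"y":0,"z":0,"ax":0,"ay":0,"az":0},{"fingers":-0.3,"x":0,"y":0,"z":0,"ax":0,"ay":0,"az":0}])

```text
clock: 6.4
ee_pos: [0.522, -0.0867, 0.0059]
tcp_rot: [180.0, -0.0, 177.0]
wrist_force: [0.2, 0.3, 0.2]
gripper_width: 0.03
```

```bash
python3 -c "
from h import *
snap('side',7,(235,250),(55,55),10,[((.5224,-.0867,np.radians(-3)),0,PAD,(0,255,0))])
snap('top',7,(310,225),(60,60),10,[((.5224,-.0867,np.radians(-3)),0,PAD,(0,255,0))])"
```

```text
(no output)
```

View pics/side7.png

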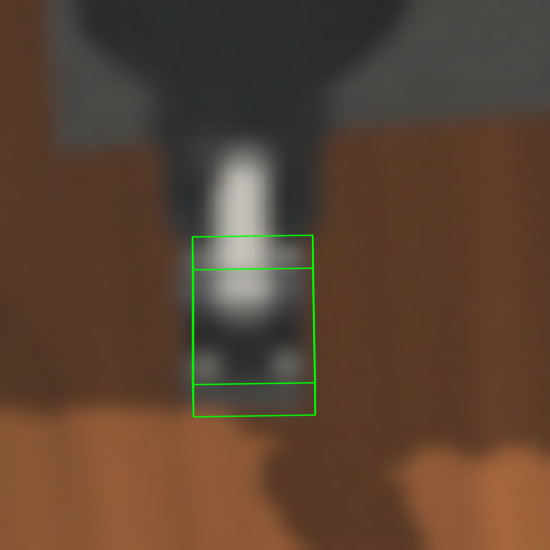

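View pics/top7.png

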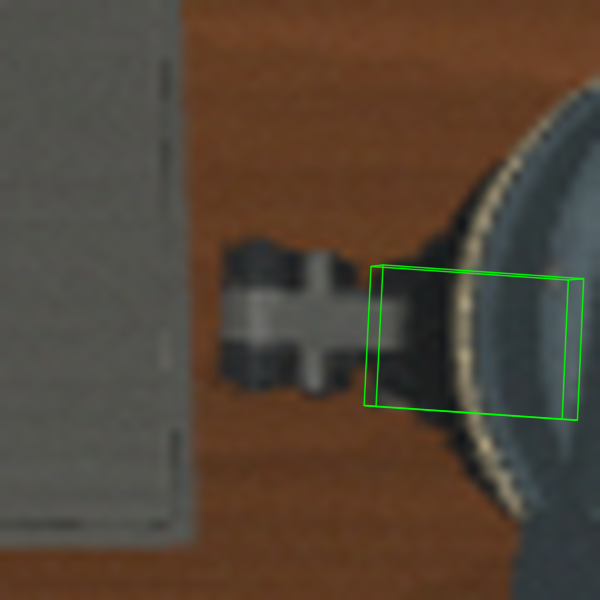

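apply_moves(plan=[{"fingers":-0.3,"x":0,"y":0,"z":1,"ax":0,"ay":0,"az":0},{"fingers":-0.3,"x":0,"y":0,"z":1,"ax":0,"ay":0,"az":0},{"fingers":-0.3,"x":0,"y":0,"z":1,"ax":0,"ay":0,"az":0},{"fingers":-0.3,"x":0,"y":0,"z":0,"ax":0,"ay":0,"az":0}])

```text
clock: 6.9
ee_pos: [0.5219, -0.0867, 0.0027]
tcp_rot: [-180.0, -0.0, 177.0]
wrist_force: [0.1, -0.7, 0.7]
gripper_width: 0.03
```

apply_moves(plan=[{"fingers":-0.3,"x":0,"y":0,"z":1,"ax":0,"ay":0,"az":0},{"fingers":-0.3,"x":0,"y":0,"z":1,"ax":0,"ay":0,"az":0},{"fingers":-0.3,"x":0,"y":0,"z":1,"ax":0,"ay":0,"az":0},{"fingers":-0.3,"x":0,"y":0,"z":0,"ax":0,"ay":0,"az":0}])

```text
clock: 7.3
ee_pos: [0.5223, -0.0867, 0.001]
tcp_rot: [-180.0, 0.0, 177.0]
wrist_force: [-8.6, 2.2, 24.9]
gripper_width: 0.03
```

apply_moves(plan=[{"fingers":-0.3,"x":0,"y":0,"z":-6,"ax":0,"ay":0,"az":0},{"fingers":0.18,"x":0,"y":0,"z":0,"ax":0,"ay":0,"az":0},{"fingers":0.18,"x":0,"y":0,"z":0,"ax":0,"ay":0,"az":0},{"fingers":0.18,"x":0,"y":0,"z":0,"ax":0,"ay":0,"az":0},{"fingers":0.18,"x":0,"y":0,"z":4,"ax":0,"ay":0,"az":0},{"fingers":0.18,"x":0,"y":0,"z":4,"ax":0,"ay":0,"az":0},{"fingers":0.18,"x":0,"y":0,"z":2,"ax":0,"ay":0,"az":0},{"fingers":0.18,"x":0,"y":0,"z":0,"ax":0,"ay":0,"az":0}])

```text
clock: 8.1
ee_pos: [0.5217, -0.0866, -0.0047]
tcp_rot: [180.0, -0.1, 177.0]
wrist_force: [-0.1, 0.2, -0.2]
gripper_width: 0.0503
```

apply_moves(plan=[{"fingers":0.18,"x":0,"y":0,"z":2,"ax":0,"ay":0,"az":0},{"fingers":0.18,"x":0,"y":0,"z":0,"ax":0,"ay":0,"az":0},{"fingers":-0.3,"x":0,"y":0,"z":0,"ax":0,"ay":0,"az":0},{"fingers":-0.3,"x":0,"y":0,"z":0,"ax":0,"ay":0,"az":0},{"fingers":-0.3,"x":0,"y":0,"z":0,"ax":0,"ay":0,"az":0},{"fingers":-0.3,"x":0,"y":0,"z":0,"ax":0,"ay":0,"az":0}])

```text
clock: 8.7
ee_pos: [0.5221, -0.0867, -0.0057]
tcp_rot: [-180.0, 0.0, 177.0]
wrist_force: [-3.0, 0.1, 6.7]
gripper_width: 0.0379
```

```bash
python3 -c "
from h import *
snap('side',8,(235,250),(55,55),10)
snap('top',8,(310,225),(60,60),10)"
```

```text
(no output)
```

View pics/side8.png

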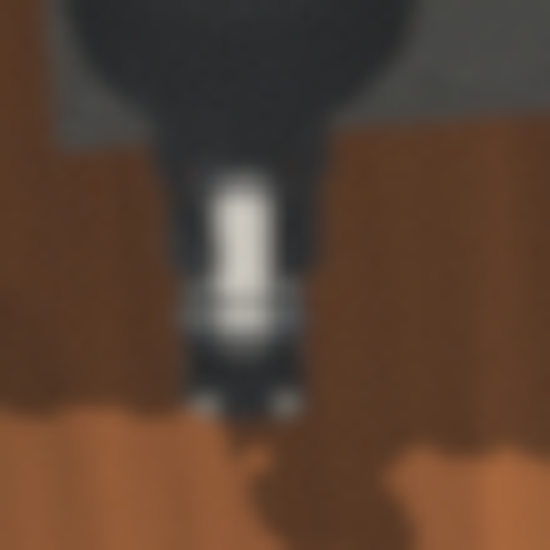

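View pics/top8.png

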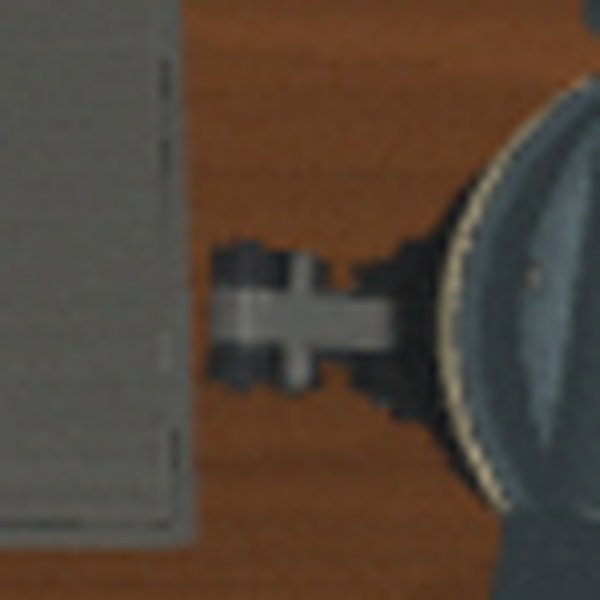

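apply_moves(plan=[{"fingers":-0.3,"x":0,"y":0,"z":-5,"ax":0,"ay":0,"az":0},{"fingers":-0.3,"x":0,"y":0,"z":-15,"ax":0,"ay":0,"az":0},{"fingers":-0.3,"x":0,"y":0,"z":-30,"ax":0,"ay":0,"az":0},{"fingers":-0.3,"x":0,"y":0,"z":-20,"ax":0,"ay":0,"az":0},{"fingers":-0.3,"x":0,"y":0,"z":0,"ax":0,"ay":0,"az":0}])

```text
clock: 9.3
ee_pos: [0.5239, -0.087, 0.0667]
tcp_rot: [-180.0, 0.3, 177.0]
wrist_force: [-0.3, 0.2, -0.9]
gripper_width: 0.0383
```

```bash
python3 -c "
from h import *
go(.5,0,.08)
snap('side',9,(235,210),(55,75),8)"
```

```text
t 9.3 pos [523.9 -87.   66.7] rot [-179.97    0.25  177.01] F [-0.3  0.2 -0.9] w 38.3
tool shift after turn mm [ 28.3  85.6 -13.4]
```

View pics/side9.png

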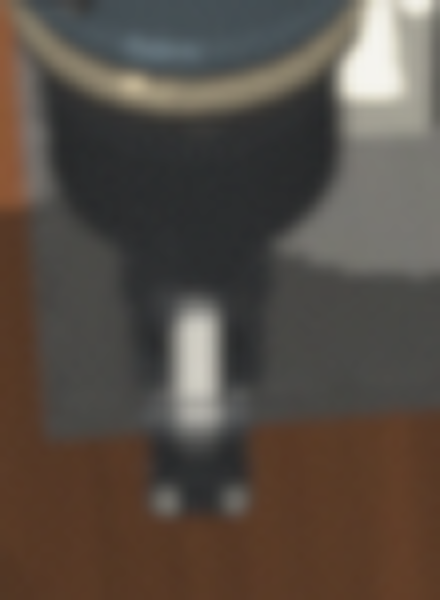

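apply_moves(plan=[{"fingers":-0.3,"x":0,"y":0,"z":40,"ax":0,"ay":0,"az":0},{"fingers":-0.3,"x":0,"y":0,"z":22,"ax":0,"ay":0,"az":0},{"fingers":-0.3,"x":0,"y":0,"z":6,"ax":0,"ay":0,"az":0},{"fingers":-0.3,"x":0,"y":0,"z":2,"ax":0,"ay":0,"az":0},{"fingers":-0.3,"x":0,"y":0,"z":0,"ax":0,"ay":0,"az":0}])

```text
clock: 9.85
ee_pos: [0.5195, -0.0863, -0.0058]
tcp_rot: [180.0, -0.2, 177.0]
wrist_force: [-19.9, 2.7, 30.9]
gripper_width: 0.0379
```

apply_moves(plan=[{"fingers":0.18,"x":0,"y":0,"z":-2,"ax":0,"ay":0,"az":0},{"fingers":0.18,"x":0,"y":0,"z":0,"ax":0,"ay":0,"az":0},{"fingers":0.18,"x":0,"y":0,"z":0,"ax":0,"ay":0,"az":0},{"fingers":0.18,"x":0,"y":0,"z":0,"ax":0,"ay":0,"az":0}])

```text
clock: 10.25
ee_pos: [0.522, -0.0867, -0.0043]
tcp_rot: [-180.0, -0.0, 177.0]
wrist_force: [-0.7, -0.3, 0.3]
gripper_width: 0.0503
```

Probe for the bench with the open tips.

apply_moves(plan=[{"fingers":0.18,"x":0,"y":0,"z":1,"ax":0,"ay":0,"az":0},{"fingers":0.18,"x":0,"y":0,"z":1,"ax":0,"ay":0,"az":0},{"fingers":0.18,"x":0,"y":0,"z":1,"ax":0,"ay":0,"az":0},{"fingers":0.18,"x":0,"y":0,"z":0,"ax":0,"ay":0,"az":0}])

```text
clock: 10.65
ee_pos: [0.522, -0.0867, -0.0073]
tcp_rot: [180.0, -0.0, 177.0]
wrist_force: [-0.7, 0.1, 0.6]
gripper_width: 0.0503
```

apply_moves(plan=[{"fingers":0.18,"x":0,"y":0,"z":1,"ax":0,"ay":0,"az":0},{"fingers":0.18,"x":0,"y":0,"z":1,"ax":0,"ay":0,"az":0},{"fingers":0.18,"x":0,"y":0,"z":1,"ax":0,"ay":0,"az":0},{"fingers":0.18,"x":0,"y":0,"z":0,"ax":0,"ay":0,"az":0}])

```text
clock: 11.05
ee_pos: [0.522, -0.0867, -0.0102]
tcp_rot: [180.0, -0.0, 177.0]
wrist_force: [0.1, 1.0, -1.1]
gripper_width: 0.0508
```

apply_moves(plan=[{"fingers":0.18,"x":0,"y":0,"z":-4,"ax":0,"ay":0,"az":0},{"fingers":0.18,"x":0,"y":0,"z":0,"ax":0,"ay":0,"az":0},{"fingers":-0.3,"x":0,"y":0,"z":0,"ax":0,"ay":0,"az":0},{"fingers":-0.3,"x":0,"y":0,"z":0,"ax":0,"ay":0,"az":0},{"fingers":-0.3,"x":0,"y":0,"z":0,"ax":0,"ay":0,"az":0},{"fingers":-0.3,"x":0,"y":0,"z":-1,"ax":0,"ay":0,"az":0},{"fingers":-0.3,"x":0,"y":0,"z":-10,"ax":0,"ay":0,"az":0},{"fingers":-0.3,"x":0,"y":0,"z":-40,"ax":0,"ay":0,"az":0},{"fingers":-0.3,"x":0,"y":0,"z":-40,"ax":0,"ay":0,"az":0},{"fingers":-0.3,"x":0,"y":0,"z":0,"ax":0,"ay":0,"az":0},{"fingers":-0.3,"x":0,"y":0,"z":0,"ax":0,"ay":0,"az":0}])

```text
clock: 12.15
ee_pos: [0.5228, -0.0868, 0.086]
tcp_rot: [-180.0, 0.1, 177.0]
wrist_force: [-0.2, 1.1, -1.5]
gripper_width: 0.0377
```

```bash
python3 -c "
from h import *
go(.5609,.1192,.09,180.3)
snap('side',10,(235,180),(55,75),8)
snap('top',10,(310,205),(80,80),7)"
```

```text
t 12.15 pos [522.8 -86.8  86. ] rot [-1.7999e+02  1.2000e-01  1.7701e+02] F [-0.2  1.1 -1.5] w 37.7
rotvec tool [-0.02  0.12 -3.29]
tool shift after turn mm [-39.2 205.8  -4. ]
```

View pics/side10.png

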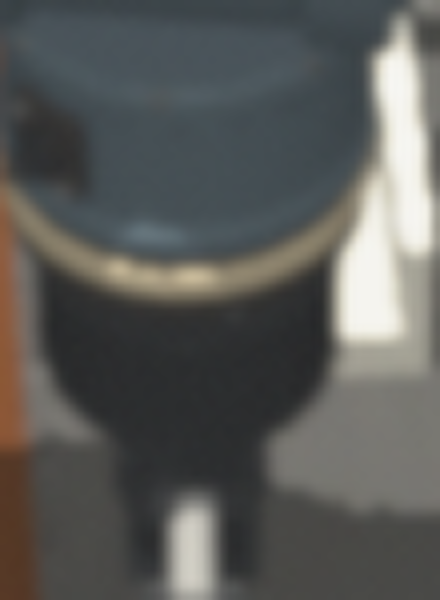

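View pics/top10.png

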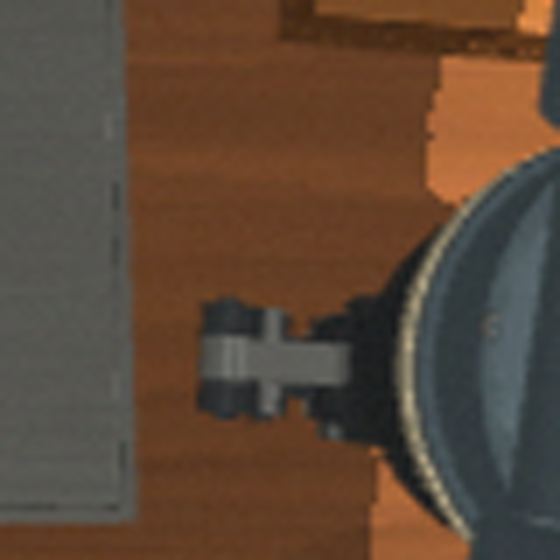

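apply_moves(plan=[{"fingers":-0.3,"x":0,"y":0,"z":0,"ax":0,"ay":0,"az":-3.3},{"fingers":-0.3,"x":-6,"y":30,"z":0,"ax":0,"ay":0,"az":0},{"fingers":-0.3,"x":-8,"y":40,"z":0,"ax":0,"ay":0,"az":0},{"fingers":-0.3,"x":-8,"y":40,"z":0,"ax":0,"ay":0,"az":0},{"fingers":-0.3,"x":-8,"y":40,"z":0,"ax":0,"ay":0,"az":0},{"fingers":-0.3,"x":-6,"y":35,"z":0,"ax":0,"ay":0,"az":0},{"fingers":-0.3,"x":-3,"y":21,"z":0,"ax":0,"ay":0,"az":0},{"fingers":-0.3,"x":0,"y":0,"z":20,"ax":0,"ay":0,"az":0},{"fingers":-0.3,"x":0,"y":0,"z":20,"ax":0,"ay":0,"az":0},{"fingers":-0.3,"x":0,"y":0,"z":0,"ax":0,"ay":0,"az":0},{"fingers":-0.3,"x":0,"y":0,"z":0,"ax":0,"ay":0,"az":0}])

```text
clock: 13.35
ee_pos: [0.5592, 0.1193, 0.0444]
tcp_rot: [-180.0, -0.1, -179.7]
wrist_force: [0.4, -0.0, -0.8]
gripper_width: 0.0378
```

```bash
python3 -c "
from h import *
go(.5606,.1192,.0243,180.3)
d=np.radians
it=[((.5689,.1192,d(.3)),.01,BR,(255,0,0)),((.5609,.1192,d(.3)),.052,PAD,(0,255,0))]
snap('side',11,(235,155),(75,75),8,it)
snap('top',11,(190,180),(110,100),7,it)"
```

```text
t 13.35 pos [559.2 119.3  44.4] rot [-1.7998e+02 -1.1000e-01 -1.7970e+02] F [ 0.4 -0.  -0.8] w 37.8
rotvec tool [-0.02 -0.11 -0.  ]
tool shift after turn mm [-1.4 -0.1 20.1]
```

View pics/side11.png

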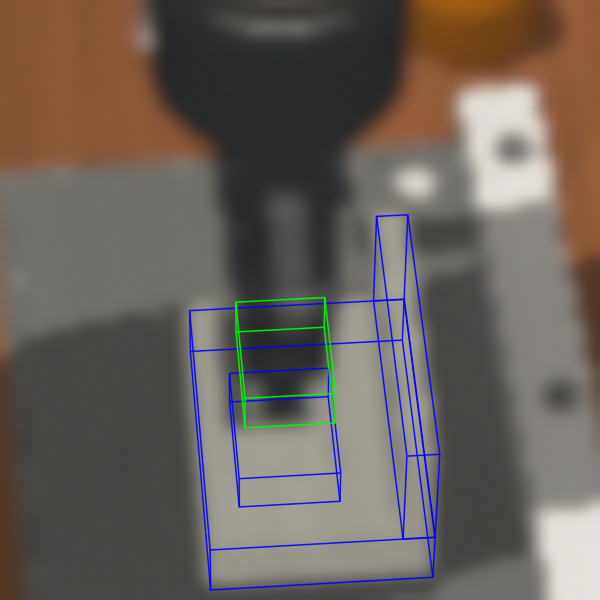

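View pics/top11.png

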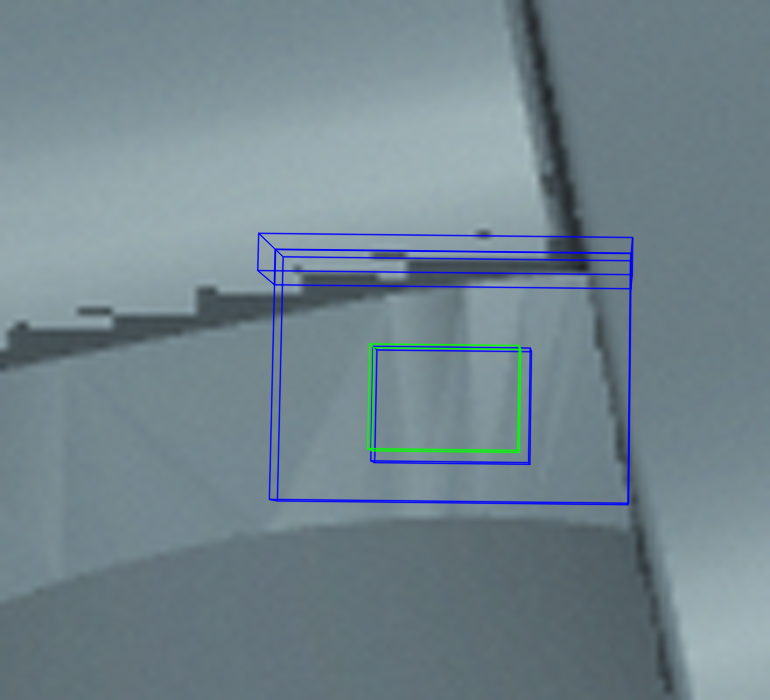

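apply_moves(plan=[{"fingers":-0.3,"x":-1.4,"y":0,"z":8,"ax":0,"ay":0,"az":0},{"fingers":-0.3,"x":0,"y":0,"z":6,"ax":0,"ay":0,"az":0},{"fingers":-0.3,"x":0,"y":0,"z":0,"ax":0,"ay":0,"az":0},{"fingers":-0.3,"x":0,"y":0,"z":0,"ax":0,"ay":0,"az":0}])

```text
clock: 13.85
ee_pos: [0.5612, 0.1195, 0.0308]
tcp_rot: [-180.0, -0.0, -179.7]
wrist_force: [-0.0, -0.8, -1.0]
gripper_width: 0.0378
```

```bash
python3 -c "
from h import *
go(.5606,.1192,.0243,180.3)
d=np.radians
it=[((.5689,.1192,d(.3)),.01,BR,(255,0,0)),((.5609,.1192,d(.3)),.036,PAD,(0,255,0))]
snap('side',12,(250,175),(50,50),12,it)
overlay(load('side',12),[],'pics/side12b.png',(250,175),(50,50),12)"
```

```text
t 13.85 pos [561.2 119.5  30.8] rot [-1.8000e+02 -2.0000e-02 -1.7969e+02] F [-0.  -0.8 -1. ] w 37.8
rotvec tool [-0.   -0.02  0.01]
tool shift after turn mm [ 0.6 -0.3  6.5]
```

View pics/side12.png

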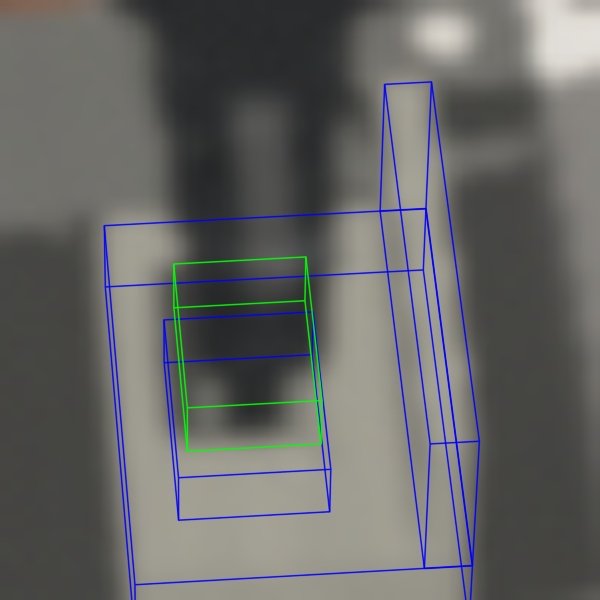

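View pics/side12b.png

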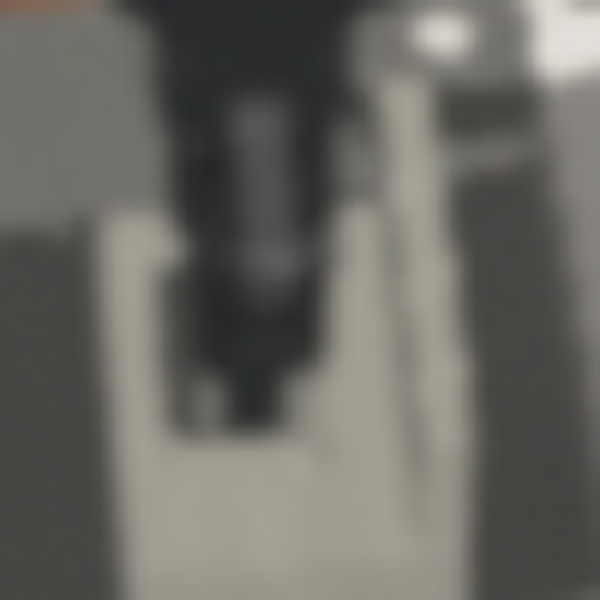

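apply_moves(plan=[{"fingers":-0.3,"x":0.5,"y":0,"z":3,"ax":0,"ay":0,"az":0},{"fingers":-0.3,"x":0,"y":0,"z":2,"ax":0,"ay":0,"az":0},{"fingers":-0.3,"x":0,"y":0,"z":2,"ax":0,"ay":0,"az":0},{"fingers":-0.3,"x":0,"y":0,"z":0,"ax":0,"ay":0,"az":0}])

```text
clock: 14.3
ee_pos: [0.5611, 0.1196, 0.0242]
tcp_rot: [180.0, 0.0, -179.7]
wrist_force: [-2.9, -0.5, 6.6]
gripper_width: 0.038
```

```bash
python3 -c "
from h import *
from workcell import ctrl
s=ctrl.sense();print(s['wrist_force'],s['wrist_torque'])
it=[((.5689,.1192,np.radians(.3)),.01,BR,(255,0,0))]
snap('side',13,(250,175),(50,50),12,it)"
```

```text
[-2.87552568 -0.45638798  6.58791148] [-0.12201122  0.5772387  -0.02790041]
```

View pics/side13.png

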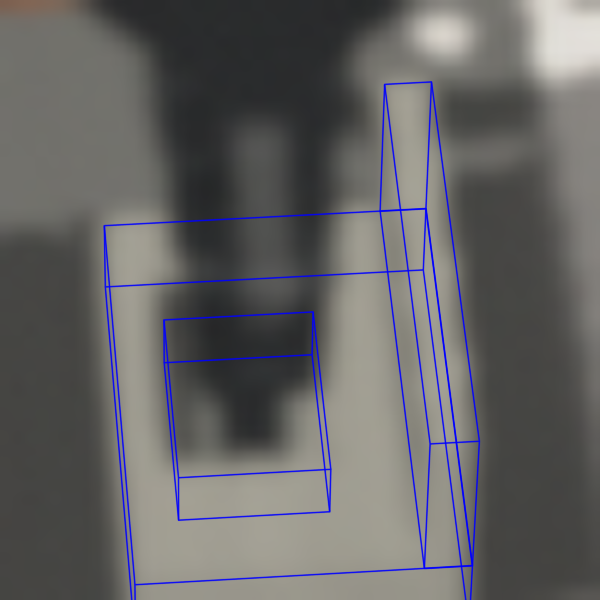

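apply_moves(plan=[{"fingers":-0.3,"x":0,"y":0,"z":-2,"ax":0,"ay":0,"az":0},{"fingers":-0.3,"x":0,"y":1.2,"z":0,"ax":0,"ay":0,"az":0},{"fingers":-0.3,"x":0,"y":0,"z":1,"ax":0,"ay":0,"az":0},{"fingers":-0.3,"x":0,"y":0,"z":1,"ax":0,"ay":0,"az":0},{"fingers":-0.3,"x":0,"y":0,"z":0,"ax":0,"ay":0,"az":0}])

```text
clock: 14.85
ee_pos: [0.5612, 0.1209, 0.0242]
tcp_rot: [180.0, 0.0, -179.7]
wrist_force: [-2.1, 0.2, 6.5]
gripper_width: 0.0374
```

```bash
cat >> h.py <<'E'
def st():
    from workcell import ctrl
    s=ctrl.sense();print('t',round(s['clock'],2),(s['ee_pos']*1000).round(2),s['tcp_rot'].round(2),'F',s['wrist_force'].round(1),'T',s['wrist_torque'].round(2),'w',round(s['gripper_width']*1000,1))
E
python3 -c "
from h import *
st()"
```

```text
t 14.85 [561.21 120.89  24.23] [ 1.7998e+02  4.0000e-02 -1.7969e+02] F [-2.1  0.2  6.5] T [ 0.07  0.4  -0.01] w 37.4
```

Picture 12 shows the pad protruding on the -x side of the finger (crop columns 167-182) and not on the right. So the pad sits about 2 mm towards -x in the grip, and I'll shift the tool +x.

apply_moves(plan=[{"fingers":-0.3,"x":0,"y":0,"z":-2,"ax":0,"ay":0,"az":0},{"fingers":-0.3,"x":-2.0,"y":-0.7,"z":0,"ax":0,"ay":0,"az":0},{"fingers":-0.3,"x":0,"y":0,"z":1,"ax":0,"ay":0,"az":0},{"fingers":-0.3,"x":0,"y":0,"z":1,"ax":0,"ay":0,"az":0},{"fingers":-0.3,"x":0,"y":0,"z":0.5,"ax":0,"ay":0,"az":0},{"fingers":-0.3,"x":0,"y":0,"z":0,"ax":0,"ay":0,"az":0}])

```text
clock: 15.45
ee_pos: [0.5627, 0.12, 0.0232]
tcp_rot: [-180.0, -0.0, -179.7]
wrist_force: [0.2, -0.0, -1.7]
gripper_width: 0.0375
```

```bash
python3 -c "
from h import *
st()"
```

```text
t 15.45 [562.73 120.03  23.2 ] [-1.8000e+02 -2.0000e-02 -1.7969e+02] F [ 0.2 -0.  -1.7] T [ 0.01  0.01 -0.04] w 37.5
```

Free now: lower than before with no force. Continue down.

apply_moves(plan=[{"fingers":-0.3,"x":0,"y":0,"z":1,"ax":0,"ay":0,"az":0},{"fingers":-0.3,"x":0,"y":0,"z":1,"ax":0,"ay":0,"az":0},{"fingers":-0.3,"x":0,"y":0,"z":1,"ax":0,"ay":0,"az":0},{"fingers":-0.3,"x":0,"y":0,"z":0,"ax":0,"ay":0,"az":0}])

```text
clock: 15.85
ee_pos: [0.5627, 0.12, 0.0202]
tcp_rot: [-180.0, -0.0, -179.7]
wrist_force: [0.6, 1.1, -1.2]
gripper_width: 0.0377
```

```bash
python3 -c "
from h import *
st()"
```

```text
t 15.85 [562.74 120.04  20.23] [-1.8000e+02 -2.0000e-02 -1.7969e+02] F [ 0.6  1.1 -1.2] T [ 0.02 -0.03 -0.01] w 37.7
```

apply_moves(plan=[{"fingers":-0.3,"x":0,"y":0,"z":1,"ax":0,"ay":0,"az":0},{"fingers":-0.3,"x":0,"y":0,"z":1,"ax":0,"ay":0,"az":0},{"fingers":-0.3,"x":0,"y":0,"z":1,"ax":0,"ay":0,"az":0},{"fingers":-0.3,"x":0,"y":0,"z":0,"ax":0,"ay":0,"az":0}])

```text
clock: 16.25
ee_pos: [0.5628, 0.12, 0.0172]
tcp_rot: [-180.0, -0.0, -179.7]
wrist_force: [-0.7, -0.5, -0.7]
gripper_width: 0.0379
```

```bash
python3 -c "
from h import *
st()"
```

```text
t 16.25 [562.77 120.05  17.25] [-1.8000e+02 -1.0000e-02 -1.7969e+02] F [-0.7 -0.5 -0.7] T [-0.01  0.01 -0.01] w 37.9
```

apply_moves(plan=[{"fingers":0.1,"x":0,"y":0,"z":0,"ax":0,"ay":0,"az":0},{"fingers":0.1,"x":0,"y":0,"z":0,"ax":0,"ay":0,"az":0},{"fingers":0.1,"x":0,"y":0,"z":0,"ax":0,"ay":0,"az":0},{"fingers":0.1,"x":0,"y":0,"z":-20,"ax":0,"ay":0,"az":0},{"fingers":-1,"x":2,"y":0,"z":-5,"ax":0,"ay":0,"az":0},{"fingers":-1,"x":0,"y":0,"z":0,"ax":0,"ay":0,"az":0},{"fingers":-1,"x":0,"y":0,"z":0,"ax":0,"ay":0,"az":0},{"fingers":-1,"x":0,"y":0,"z":0,"ax":0,"ay":0,"az":0},{"fingers":-1,"x":0,"y":0,"z":0,"ax":0,"ay":0,"az":0}])

```text
clock: 17.15
ee_pos: [0.5606, 0.1199, 0.0419]
tcp_rot: [-180.0, -0.0, -179.7]
wrist_force: [-0.1, 0.1, -0.4]
gripper_width: -0.0001
```

```bash
python3 -c "
from h import *
st()
it=[((.5689,.1192,np.radians(.3)),.01,BR,(255,0,0))]
snap('side',14,(250,165),(50,60),10,it)
overlay(load('side',14),[],'pics/side14b.png',(250,165),(50,60),10)"
```

```text
t 17.15 [560.59 119.95  41.86] [-1.7999e+02 -4.0000e-02 -1.7969e+02] F [-0.1  0.1 -0.4] T [-0.01 -0.02  0.  ] w -0.1
```

View pics/side14.png

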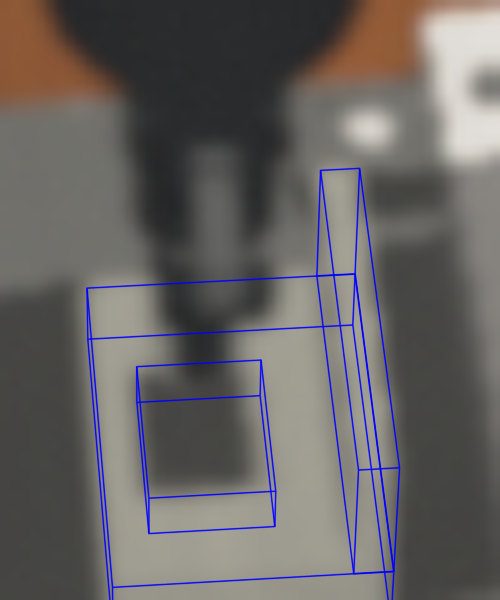

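View pics/side14b.png

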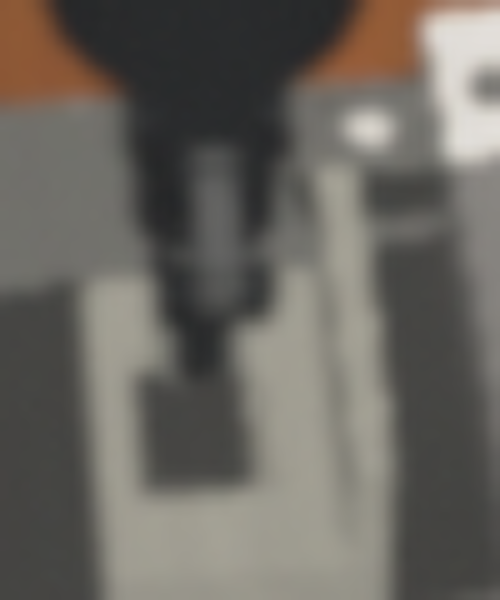

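apply_moves(plan=[{"fingers":-1,"x":0,"y":0,"z":10,"ax":0,"ay":0,"az":0},{"fingers":-1,"x":0,"y":0,"z":8,"ax":0,"ay":0,"az":0},{"fingers":-1,"x":0,"y":0,"z":1,"ax":0,"ay":0,"az":0},{"fingers":-1,"x":0,"y":0,"z":1,"ax":0,"ay":0,"az":0},{"fingers":-1,"x":0,"y":0,"z":0,"ax":0,"ay":0,"az":0}])

```text
clock: 17.7
ee_pos: [0.5609, 0.12, 0.0223]
tcp_rot: [-180.0, -0.0, -179.7]
wrist_force: [-0.7, 0.4, -0.1]
gripper_width: -0.0002
```

apply_moves(plan=[{"fingers":-1,"x":0,"y":0,"z":1,"ax":0,"ay":0,"az":0},{"fingers":-1,"x":0,"y":0,"z":1,"ax":0,"ay":0,"az":0},{"fingers":-1,"x":0,"y":0,"z":1,"ax":0,"ay":0,"az":0},{"fingers":-1,"x":0,"y":0,"z":0,"ax":0,"ay":0,"az":0}])

```text
clock: 18.1
ee_pos: [0.5608, 0.12, 0.0193]
tcp_rot: [180.0, -0.0, -179.7]
wrist_force: [-0.0, -0.0, 0.0]
gripper_width: 0.0001
```

apply_moves(plan=[{"fingers":-1,"x":0,"y":0,"z":0.7,"ax":0,"ay":0,"az":0},{"fingers":-1,"x":0,"y":0,"z":0.7,"ax":0,"ay":0,"az":0},{"fingers":-1,"x":0,"y":0,"z":0.7,"ax":0,"ay":0,"az":0},{"fingers":-1,"x":0,"y":0,"z":0,"ax":0,"ay":0,"az":0}])

```text
clock: 18.5
ee_pos: [0.5609, 0.12, 0.0176]
tcp_rot: [180.0, 0.0, -179.7]
wrist_force: [-2.2, 0.1, 7.1]
gripper_width: 0.0002
```

apply_moves(plan=[{"fingers":-1,"x":0,"y":0,"z":0.6,"ax":0,"ay":0,"az":0},{"fingers":-1,"x":0,"y":0,"z":0,"ax":0,"ay":0,"az":0},{"fingers":-1,"x":0,"y":0,"z":0,"ax":0,"ay":0,"az":0},{"fingers":-1,"x":0,"y":0,"z":0,"ax":0,"ay":0,"az":0},{"fingers":-1,"x":0,"y":0,"z":0,"ax":0,"ay":0,"az":0},{"fingers":-1,"x":0,"y":0,"z":0,"ax":0,"ay":0,"az":0}])

```text
clock: 19.1
ee_pos: [0.5609, 0.1201, 0.0176]
tcp_rot: [180.0, 0.0, -179.7]
wrist_force: [-7.2, -1.6, 16.6]
gripper_width: 0.0
```

```bash
python3 -c "
from h import *
st()"
```

```text
t 19.1 [560.94 120.07  17.56] [ 1.7999e+02  3.0000e-02 -1.7969e+02] F [-7.2 -1.6 16.6] T [-0.31  1.3   0.02] w 0.0
```

```bash
python3 -c "
from workcell import ctrl
print(ctrl.sense()['q'].round(1))"
```

```text
[ 12.1  27.3 -10.7  51.9   0.   11.8]
```

apply_moves(plan=[{"fingers":-1,"x":0,"y":0,"z":-10,"ax":0,"ay":0,"az":0},{"fingers":-1,"x":0,"y":0,"z":-40,"ax":0,"ay":0,"az":0},{"fingers":-1,"x":0,"y":0,"z":-45,"ax":0,"ay":0,"az":0},{"fingers":-1,"x":20,"y":-40,"z":0,"ax":0,"ay":0,"az":0},{"fingers":-0.4,"x":20,"y":-40,"z":0,"ax":0,"ay":0,"az":0},{"fingers":-0.4,"x":20,"y":-40,"z":0,"ax":0,"ay":0,"az":0},{"fingers":-0.4,"x":20,"y":-40,"z":0,"ax":0,"ay":0,"az":0}])

```text
clock: 19.8
ee_pos: [0.4809, -0.0416, 0.1122]
tcp_rot: [-180.0, 0.0, -179.7]
wrist_force: [1.2, -1.1, 0.2]
gripper_width: 0.0258
```

```bash
python3 -c "
from h import *
from workcell import ctrl
st();print(ctrl.sense()['q'].round(1))
it=[((.5689,.1192,np.radians(.3)),.01,BR,(255,0,0)),((.5609,.1192,np.radians(.3)),.016,PAD,(0,255,0))]
snap('side',15,(245,150),(75,75),8)
snap('top',15,(180,180),(110,80),7)"
```

```text
t 19.8 [480.93 -41.62 112.23] [-1.7999e+02  5.0000e-02 -1.7966e+02] F [ 1.2 -1.1  0.2] T [-0.01 -0.11  0.01] w 25.8
[ -4.9  12.9 -16.9  60.2  -0.   -5.3]
```

View pics/side15.png

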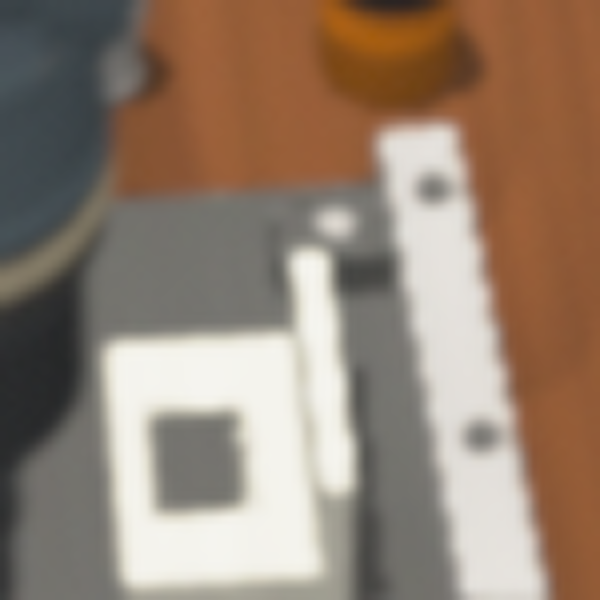

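View pics/top15.png

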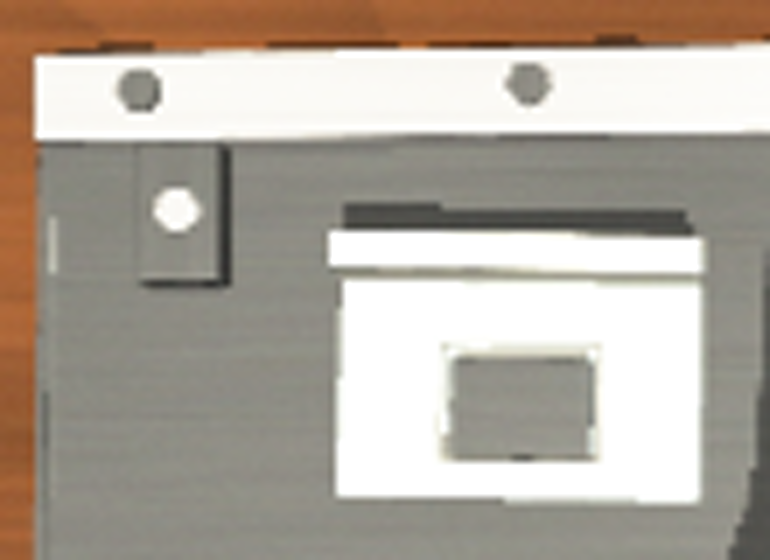

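```bash
python3 - <<'E'
from h import *
fs={'top':load('top',15),'side':load('side',15)}
t=lambda m,p:('top',m,(np.array(p,float)+.5)/7+180-.5)
s=lambda m,p:('side',m,(np.array(p,float)+.5)/8+np.array([245,150])-.5)
br=[t((35,50,60),(328,231)),t((35,-50,60),(705,237)),t((25,50,60),(328,268)),t((25,-50,60),(703,274)),t((-35,50,20),(336,497)),t((-35,-50,20),(701,502))]
brs=[s((35,50,60),(325,250)),s((25,50,60),(288,252)),s((-35,50,20),(104,342)),s((-35,-50,20),(122,588)),s((25,-50,60),(325,492)),s((35,-50,60),(352,488))]
for o in(br,brs,br+brs):
    v,r=fit(o,.01,[.57,.12,0],fs);print('br',(v[:2]*1000).round(1),np.degrees(v[2]).round(2),np.abs(r).max(1).round(1)); b=v
vt,_=fit(br,.01,[.57,.12,0],fs)
# stop: axis fixed yaw 1.8
st=[t((0,0,23),(177,209)),t((20,-12,20),(221,146)),t((-20,-12,20),(221,281)),t((-20,12,20),(138,282)),t((20,12,20),(138,146))]
v,r=fit(st,.01,[.6,.2,0.03],fs);print('stop',(v[:2]*1000).round(1),np.degrees(v[2]).round(2),np.abs(r).max(1).round(1))
# fence face line top
fn=[t((80,140,34),(34,57)),t((55,140,34),(35,139))]
th=np.radians(1.8);c,sn=np.cos(th),np.sin(th);Rm=np.array([[c,-sn],[sn,c]])
# stop +x face at fence => stop centre x_f=35 ; target bracket in stop frame (-15,-62)
tgt=v[:2]+Rm@np.array([-.015,-.062]);print('target bracket',(tgt*1000).round(1),'from fixture x:',)
F=np.array([.5798,.1156]);print('in fixture: stop',(Rm.T@(v[:2]-F)*1000).round(1),'bracket(top)',(Rm.T@(vt[:2]-F)*1000).round(1))
print('leg mid (top fit) world',(vt[:2]+np.array([[np.cos(vt[2]),-np.sin(vt[2])],[np.sin(vt[2]),np.cos(vt[2])]])@[.03,0])*1000)
print('move world',((tgt-vt[:2])*1000).round(1))
it=[(vt,.01,BR,(255,0,0)),((v[0],v[1],th),.01,box(-20,20,-12,12,0,20),(0,255,0)),((F[0],F[1],th),0,FIX,(0,0,255))]
overlay(fs['top'],it,'pics/top15o.png',(180,180),(110,80),7)
E
```

```text
br [569.1 118.9] 0.06 [0.2 0.2 0.  0.  0.4 0.4]
br [567.5 121. ] 0.25 [0.4 0.4 0.5 0.4 0.5 0.2]
br [568.6 119.4] 0.1 [0.3 0.5 0.3 0.3 0.3 0.7 0.5 0.9 0.9 0.7 0.4 0.7]
stop [613.  216.1] 1.91 [0.3 0.6 0.2 0.3 0.4]
target bracket [599.9 153.6] from fixture x:
in fixture: stop [36.3 99.4] bracket(top) [-10.6   3.7]
leg mid (top fit) world [599.08031102 118.94452096]
move world [30.9 34.7]
```

View pics/top15o.png

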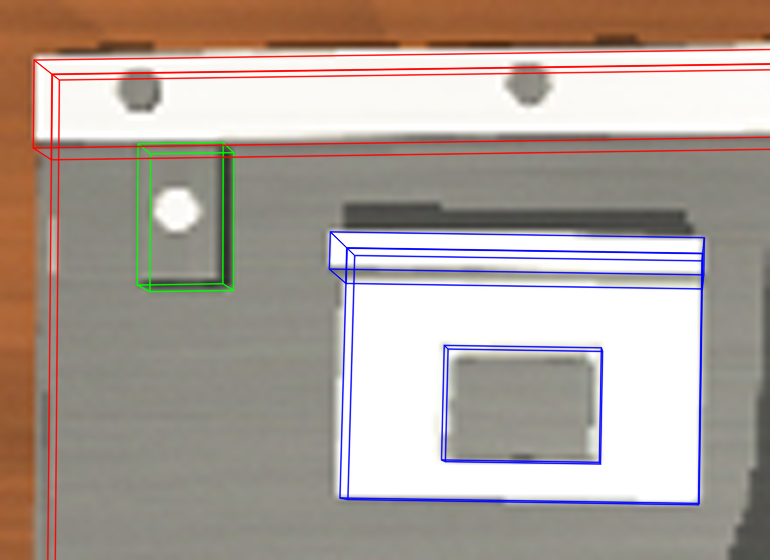

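apply_moves(plan=[{"fingers":-0.15,"x":0,"y":0,"z":0,"ax":0,"ay":0,"az":8.2},{"fingers":-0.15,"x":0,"y":0,"z":0,"ax":0,"ay":0,"az":8.2},{"fingers":-0.15,"x":0,"y":0,"z":0,"ax":0,"ay":0,"az":8.2},{"fingers":-0.15,"x":0,"y":0,"z":0,"ax":0,"ay":0,"az":8.2},{"fingers":-0.15,"x":0,"y":0,"z":0,"ax":0,"ay":0,"az":8.2},{"fingers":-0.15,"x":0,"y":0,"z":0,"ax":0,"ay":0,"az":8.2},{"fingers":-0.15,"x":0,"y":0,"z":0,"ax":0,"ay":0,"az":8.2},{"fingers":-0.15,"x":0,"y":0,"z":0,"ax":0,"ay":0,"az":8.2},{"fingers":-0.15,"x":0,"y":0,"z":0,"ax":0,"ay":0,"az":8.2},{"fingers":-0.15,"x":0,"y":0,"z":0,"ax":0,"ay":0,"az":8.2},{"fingers":-0.15,"x":0,"y":0,"z":0,"ax":0,"ay":0,"az":8.2}])

```text
clock: 21.0
ee_pos: [0.482, -0.0401, 0.1121]
tcp_rot: [180.0, -0.0, 89.8]
wrist_force: [1.0, -0.2, 0.5]
gripper_width: 0.0361
```

```bash
python3 -c "
from h import *
go(.5988,.1192,.1,90.1)"
```

```text
t 21.0 pos [482.  -40.1 112.1] rot [179.98  -0.    89.78] F [ 1.  -0.2  0.5] w 36.1
rotvec tool [ 0.02 -0.   -0.32]
tool shift after turn mm [159.1 117.   12.1]
```

apply_moves(plan=[{"fingers":-0.15,"x":30,"y":22,"z":0,"ax":0,"ay":0,"az":-0.3},{"fingers":-0.15,"x":40,"y":29,"z":0,"ax":0,"ay":0,"az":0},{"fingers":-0.15,"x":40,"y":29,"z":0,"ax":0,"ay":0,"az":0},{"fingers":-0.15,"x":32,"y":24,"z":0,"ax":0,"ay":0,"az":0},{"fingers":-0.15,"x":17,"y":13,"z":0,"ax":0,"ay":0,"az":0},{"fingers":-0.15,"x":0,"y":0,"z":10,"ax":0,"ay":0,"az":0},{"fingers":-0.15,"x":0,"y":0,"z":20,"ax":0,"ay":0,"az":0},{"fingers":-0.15,"x":0,"y":0,"z":5,"ax":0,"ay":0,"az":0},{"fingers":-0.15,"x":0,"y":0,"z":0,"ax":0,"ay":0,"az":0}])

```text
clock: 21.9
ee_pos: [0.5968, 0.1188, 0.0761]
tcp_rot: [-179.9, 0.0, 90.4]
wrist_force: [-0.0, 0.0, 1.0]
gripper_width: 0.0361
```

```bash
python3 -c "
from h import *
go(.5988,.1192,.033,90.1)
it=[((.5689,.1192,np.radians(.1)),.01,BR,(255,0,0))]
snap('side',16,(245,150),(75,75),8,it)"
```

```text
t 21.9 pos [596.8 118.8  76.1] rot [-1.799e+02  2.000e-02  9.038e+01] F [-0.  0.  1.] w 36.1
rotvec tool [-0.1   0.02  0.28]
tool shift after turn mm [ 0.4  2.  43.1]
```

View pics/side16.png

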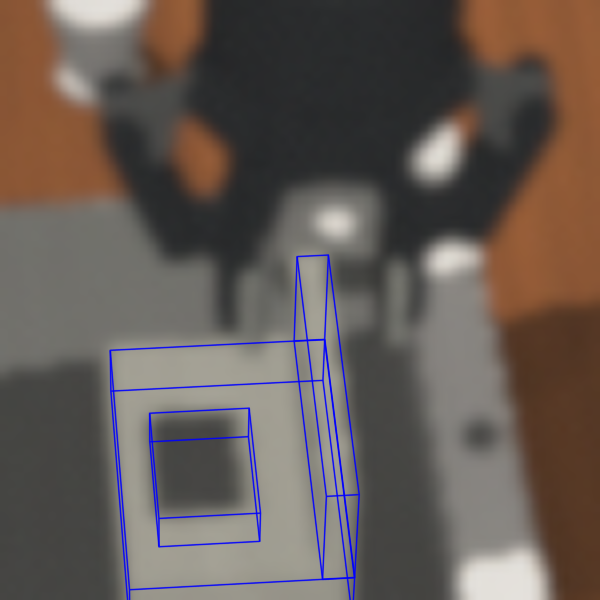

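apply_moves(plan=[{"fingers":-0.15,"x":0.4,"y":1.5,"z":10,"ax":0,"ay":0,"az":0.3},{"fingers":-0.15,"x":0,"y":0,"z":15,"ax":0,"ay":0,"az":0},{"fingers":-0.15,"x":0,"y":0,"z":10,"ax":0,"ay":0,"az":0},{"fingers":-0.15,"x":0,"y":0,"z":5,"ax":0,"ay":0,"az":0},{"fingers":-0.15,"x":0,"y":0,"z":0,"ax":0,"ay":0,"az":0}])

```text
clock: 22.45
ee_pos: [0.5989, 0.1196, 0.0362]
tcp_rot: [-179.9, 0.0, 90.1]
wrist_force: [-0.1, 1.0, 0.9]
gripper_width: 0.0363
```

```bash
python3 -c "
from h import *
go(.5988,.1192,.033,90.1)
it=[((.5689,.1192,np.radians(.1)),.01,BR,(255,0,0))]
snap('side',17,(245,150),(75,75),8)"
```

```text
t 22.45 pos [598.9 119.6  36.2] rot [-1.7995e+02  1.0000e-02  9.0100e+01] F [-0.1  1.   0.9] w 36.3
rotvec tool [-0.05  0.01 -0.  ]
tool shift after turn mm [-0.4 -0.1  3.2]
```

View pics/side17.png

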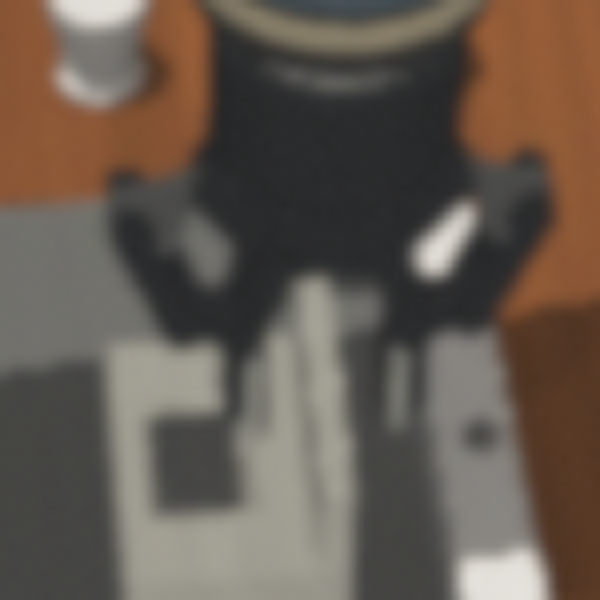

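apply_moves(plan=[{"fingers":-0.15,"x":0,"y":0,"z":2,"ax":0,"ay":0,"az":0},{"fingers":-1,"x":0,"y":0,"z":0,"ax":0,"ay":0,"az":0},{"fingers":-1,"x":0,"y":0,"z":0,"ax":0,"ay":0,"az":0},{"fingers":-1,"x":0,"y":0,"z":0,"ax":0,"ay":0,"az":0},{"fingers":-1,"x":0,"y":0,"z":0,"ax":0,"ay":0,"az":0},{"fingers":-1,"x":0,"y":0,"z":0,"ax":0,"ay":0,"az":0}])

```text
clock: 23.1
ee_pos: [0.5995, 0.1198, 0.0352]
tcp_rot: [180.0, -0.0, 90.1]
wrist_force: [-2.1, 0.1, 6.5]
gripper_width: 0.0089
```

```bash
python3 -c "
from h import *
st()
snap('side',18,(245,150),(75,75),8)"
```

```text
t 23.1 [599.53 119.81  35.21] [ 1.7996e+02 -1.0000e-02  9.0110e+01] F [-2.1  0.1  6.5] T [-0.05  0.25  0.05] w 8.9
```

View pics/side18.png

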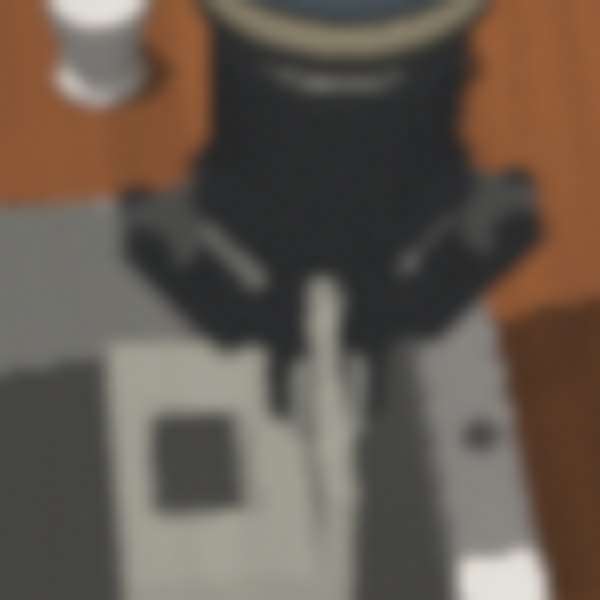

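apply_moves(plan=[{"fingers":-1,"x":0,"y":0,"z":-0.2,"ax":0,"ay":0,"az":-1.7},{"fingers":-1,"x":2,"y":2,"z":0,"ax":0,"ay":0,"az":0},{"fingers":-1,"x":4,"y":4,"z":0,"ax":0,"ay":0,"az":0},{"fingers":-1,"x":5,"y":5,"z":0,"ax":0,"ay":0,"az":0},{"fingers":-1,"x":5,"y":5,"z":0,"ax":0,"ay":0,"az":0},{"fingers":-1,"x":5,"y":5,"z":0,"ax":0,"ay":0,"az":0},{"fingers":-1,"x":5,"y":4,"z":0,"ax":0,"ay":0,"az":0},{"fingers":-1,"x":3,"y":2,"z":0,"ax":0,"ay":0,"az":0},{"fingers":-1,"x":0,"y":0,"z":0,"ax":0,"ay":0,"az":0}])

```text
clock: 24.05
ee_pos: [0.6257, 0.1497, 0.0352]
tcp_rot: [180.0, 0.0, 91.9]
wrist_force: [0.1, 0.4, 4.6]
gripper_width: 0.0087
```

```bash
python3 -c "
from h import *
st()
snap('side',19,(245,140),(75,75),8)
snap('top',19,(180,180),(110,80),7)"
```

```text
t 24.05 [625.73 149.75  35.17] [1.7997e+02 2.0000e-02 9.1860e+01] F [0.1 0.4 4.6] T [-0.05 -0.    0.03] w 8.7
```

View pics/side19.png

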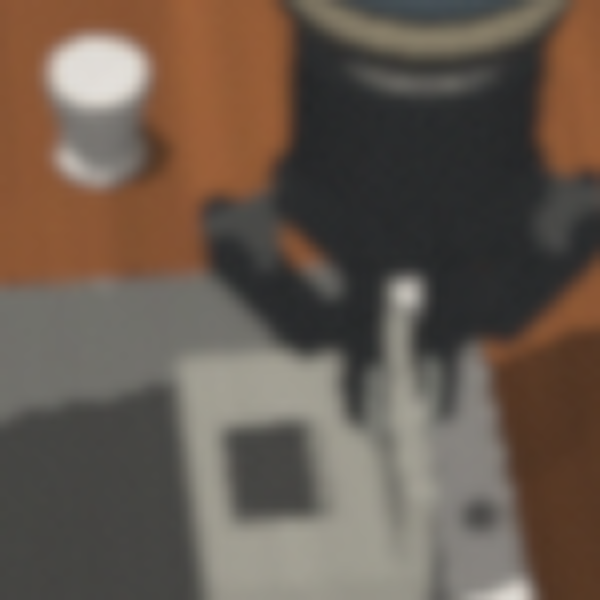

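View pics/top19.png

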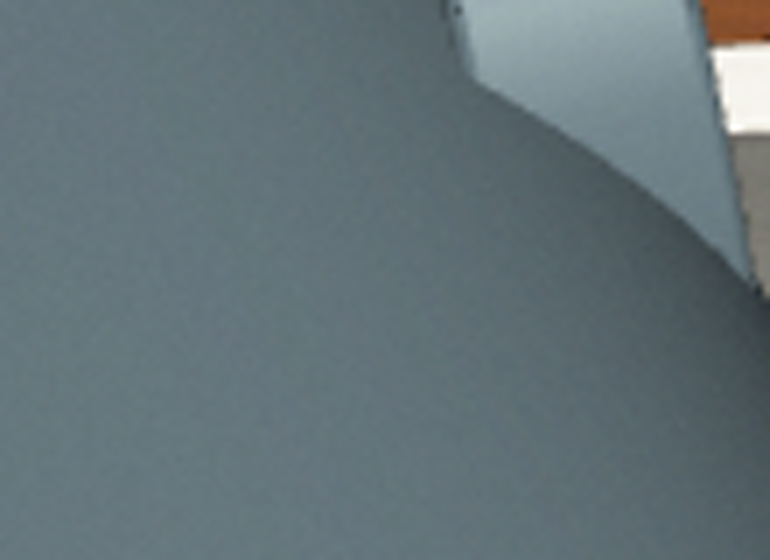

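apply_moves(plan=[{"fingers":-1,"x":1.5,"y":0,"z":0,"ax":0,"ay":0,"az":0},{"fingers":-1,"x":1,"y":0,"z":0,"ax":0,"ay":0,"az":0},{"fingers":-1,"x":1,"y":0,"z":0,"ax":0,"ay":0,"az":0},{"fingers":-1,"x":0.5,"y":0,"z":0,"ax":0,"ay":0,"az":0},{"fingers":-1,"x":0,"y":0,"z":0,"ax":0,"ay":0,"az":0}])

```text
clock: 24.65
ee_pos: [0.6255, 0.1531, 0.0352]
tcp_rot: [180.0, 0.0, 91.8]
wrist_force: [-0.2, -3.8, 6.3]
gripper_width: 0.0086
```

```bash
python3 -c "
from h import *
st()"
```

```text
t 24.65 [625.46 153.14  35.18] [1.7997e+02 5.0000e-02 9.1820e+01] F [-0.2 -3.8  6.3] T [-0.64  0.01  0.06] w 8.6
```

apply_moves(plan=[{"fingers":-1,"x":0.5,"y":0,"z":0,"ax":0,"ay":0,"az":0},{"fingers":-1,"x":0,"y":0,"z":0,"ax":0,"ay":0,"az":0},{"fingers":-1,"x":0,"y":0,"z":0,"ax":0,"ay":0,"az":0}])

```text
clock: 24.95
ee_pos: [0.6254, 0.1536, 0.0352]
tcp_rot: [180.0, 0.0, 91.8]
wrist_force: [0.4, -3.6, 6.0]
gripper_width: 0.0083
```

```bash
python3 -c "
from h import *
st()"
```

```text
t 24.95 [625.45 153.59  35.19] [1.7997e+02 5.0000e-02 9.1810e+01] F [ 0.4 -3.6  6. ] T [-0.73 -0.05  0.06] w 8.3
```

apply_moves(plan=[{"fingers":-1,"x":0.7,"y":0,"z":0,"ax":0,"ay":0,"az":0},{"fingers":-1,"x":0.7,"y":0,"z":0,"ax":0,"ay":0,"az":0},{"fingers":-1,"x":0,"y":0,"z":0,"ax":0,"ay":0,"az":0}])

```text
clock: 25.25
ee_pos: [0.6254, 0.155, 0.0352]
tcp_rot: [180.0, 0.0, 91.8]
wrist_force: [0.4, -4.0, 5.0]
gripper_width: 0.0088
```

```bash
python3 -c "
from h import *
st()"
```

```text
t 25.25 [625.41 155.04  35.19] [1.7997e+02 5.0000e-02 9.1820e+01] F [ 0.4 -4.   5. ] T [-0.78  0.03  0.07] w 8.8
```

apply_moves(plan=[{"fingers":-1,"x":0.6,"y":0,"z":0,"ax":0,"ay":0,"az":0},{"fingers":-1,"x":0.6,"y":0,"z":0,"ax":0,"ay":0,"az":0},{"fingers":-1,"x":0,"y":0,"z":0,"ax":0,"ay":0,"az":0}])

```text
clock: 25.55
ee_pos: [0.6254, 0.1551, 0.0352]
tcp_rot: [180.0, 0.2, 91.8]
wrist_force: [0.5, -11.9, 7.5]
gripper_width: 0.0092
```

```bash
python3 -c "
from h import *
st()"
```

```text
t 25.55 [625.4  155.13  35.2 ] [1.7997e+02 1.6000e-01 9.1770e+01] F [  0.5 -11.9   7.5] T [-2.18 -0.03  0.05] w 9.2
```

apply_moves(plan=[{"fingers":-1,"x":-0.6,"y":0,"z":0,"ax":0,"ay":0,"az":0},{"fingers":-1,"x":0,"y":1,"z":0,"ax":0,"ay":0,"az":0},{"fingers":-1,"x":0,"y":1,"z":0,"ax":0,"ay":0,"az":0},{"fingers":-1,"x":0,"y":1,"z":0,"ax":0,"ay":0,"az":0},{"fingers":-1,"x":0,"y":0,"z":0,"ax":0,"ay":0,"az":0}])

```text
clock: 26.05
ee_pos: [0.627, 0.1551, 0.0351]
tcp_rot: [-179.9, 0.1, 91.8]
wrist_force: [-9.3, -7.7, 15.6]
gripper_width: 0.0088
```

```bash
python3 -c "
from h import *
st()"
```

```text
t 26.05 [626.99 155.14  35.14] [-1.7989e+02  1.0000e-01  9.1820e+01] F [-9.3 -7.7 15.6] T [-1.55  2.35  0.15] w 8.8
```

```bash
python3 -c "
from h import *
snap('side',20,(265,155),(60,60),10)
th=np.radians(1.8);c,s=np.cos(th),np.sin(th)
F=np.array([.5806,.1156])
overlay(load('side',20),[((F[0],F[1],th),0,FIX,(0,0,255))],'pics/side20o.png',(265,155),(60,60),10)"
```

```text
(no output)
```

View pics/side20.png

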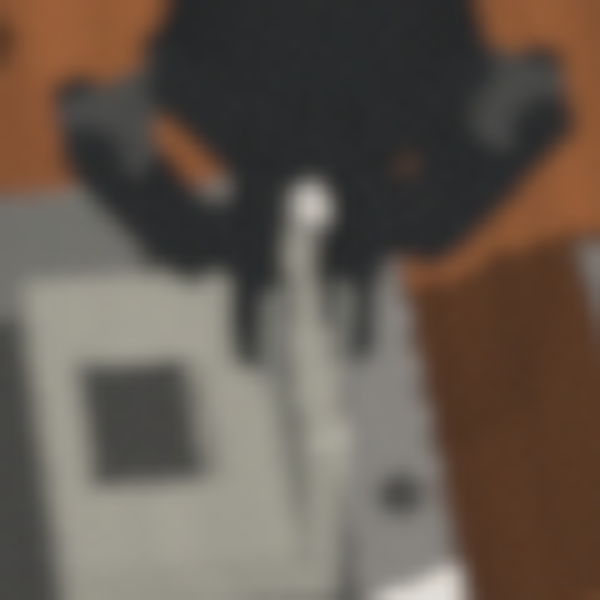

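View pics/side20o.png

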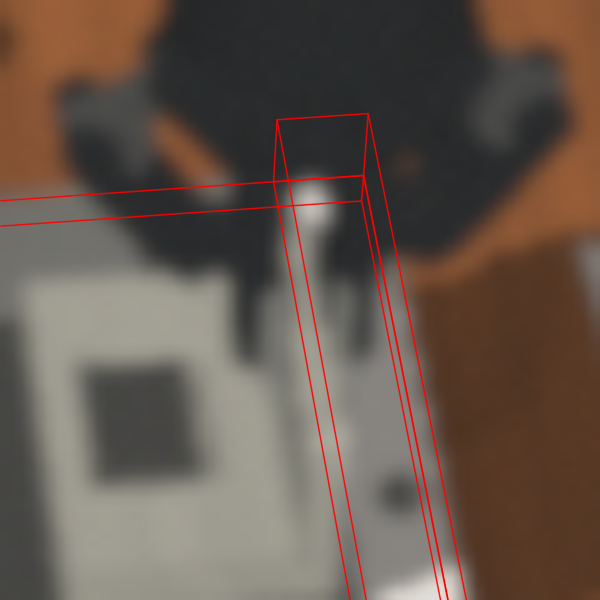

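```bash
python3 - <<'E'
from h import *
f=load('side',20);R=cv2.Rodrigues(f['rvec'])[0];C=-R.T@f['tvec']
def g(px,z):
  d=R.T@np.linalg.inv(f['camera_matrix'])@np.array([*px,1.]);return (C+(z-C[2])/d[2]*d)[:2]*1000
# pad centroid by dark-blob segmentation
for k,box_ in((15,(255,195,285,220)),(18,(255,195,285,220)),(19,(268,188,290,210)),(20,(270,188,292,208))):
    im=load('side',k)['image'];x0,y0,x1,y1=box_;g0=cv2.cvtColor(im,cv2.COLOR_RGB2GRAY)[y0:y1,x0:x1]
    _,m=cv2.threshold(g0,0,255,cv2.THRESH_OTSU+cv2.THRESH_BINARY_INV)
    n,l,st,ce=cv2.connectedComponentsWithStats(m)
    for i in range(1,n):
        if st[i,4]>60: print(k,st[i],ce[i]+[x0,y0],g(ce[i]+[x0,y0],.03).round(1))
E
```

```text
15 [ 0  0  5 25 97] [256.50515464 208.21649485] [526.5 118.3]
15 [  9   6  12  13 136] [269.22794118 207.38235294] [558.9 119. ]
18 [  0   0   5  25 103] [256.62135922 208.14563107] [526.8 118.6]
18 [  9   7  12  12 131] [269.05343511 207.50381679] [558.4 118.6]
19 [  5   5  12  12 133] [278.45864662 198.5112782 ] [584.8 147.4]
20 [  3   3  13  12 130] [278.86923077 196.78461538] [586.4 153.3]
```

apply_moves(plan=[{"fingers":-1,"x":0,"y":0.5,"z":-0.3,"ax":0,"ay":0,"az":0},{"fingers":-1,"x":0,"y":0.5,"z":0,"ax":0,"ay":0,"az":0},{"fingers":-1,"x":0,"y":0,"z":0,"ax":0,"ay":0,"az":0}])

```text
clock: 26.4
ee_pos: [0.6279, 0.1552, 0.0352]
tcp_rot: [-179.9, 0.1, 91.8]
wrist_force: [-9.0, -7.9, 10.9]
gripper_width: 0.009
```

```bash
python3 -c "
from h import *
st()"
```

```text
t 26.4 [627.95 155.18  35.18] [-1.7988e+02  1.0000e-01  9.1810e+01] F [-9.  -7.9 10.9] T [-1.44  1.95  0.19] w 9.0
```

apply_moves(plan=[{"fingers":-1,"x":0,"y":0.7,"z":0,"ax":0,"ay":0,"az":0},{"fingers":-1,"x":0,"y":0.7,"z":0,"ax":0,"ay":0,"az":0},{"fingers":-1,"x":0,"y":0,"z":0,"ax":0,"ay":0,"az":0}])

```text
clock: 26.7
ee_pos: [0.6294, 0.1552, 0.0352]
tcp_rot: [-179.9, 0.1, 91.8]
wrist_force: [-8.2, -6.9, 11.9]
gripper_width: 0.0089
```

```bash
python3 -c "
from h import *
st()"
```

```text
t 26.7 [629.41 155.2   35.17] [-1.7988e+02  1.0000e-01  9.1810e+01] F [-8.2 -6.9 11.9] T [-1.46  2.    0.21] w 8.9
```

apply_moves(plan=[{"fingers":-1,"x":0,"y":0.7,"z":0,"ax":0,"ay":0,"az":0},{"fingers":-1,"x":0,"y":0.7,"z":0,"ax":0,"ay":0,"az":0},{"fingers":-1,"x":0,"y":0,"z":0,"ax":0,"ay":0,"az":0}])

```text
clock: 27.0
ee_pos: [0.6301, 0.1552, 0.0352]
tcp_rot: [-179.8, 0.1, 91.8]
wrist_force: [-13.6, -7.1, 15.1]
gripper_width: 0.0087
```

```bash
python3 -c "
from h import *
st()"
```

```text
t 27.0 [630.11 155.23  35.16] [-1.7981e+02  1.0000e-01  9.1810e+01] F [-13.6  -7.1  15.1] T [-1.56  3.03  0.15] w 8.7
```

apply_moves(plan=[{"fingers":-1,"x":0,"y":0.4,"z":0.1,"ax":0,"ay":0,"az":0},{"fingers":-1,"x":0,"y":0.4,"z":0.1,"ax":0,"ay":0,"az":0},{"fingers":-1,"x":0,"y":0,"z":0,"ax":0,"ay":0,"az":0}])

```text
clock: 27.3
ee_pos: [0.6304, 0.1552, 0.0352]
tcp_rot: [-179.8, 0.1, 91.8]
wrist_force: [-18.6, -7.9, 20.9]
gripper_width: 0.0089
```

```bash
python3 -c "
from h import *
st()"
```

```text
t 27.3 [630.38 155.24  35.17] [-1.7977e+02  9.0000e-02  9.1810e+01] F [-18.6  -7.9  20.9] T [-1.56  4.18  0.11] w 8.9
```

apply_moves(plan=[{"fingers":-1,"x":0.1,"y":0.4,"z":0.2,"ax":0,"ay":0,"az":0},{"fingers":-1,"x":0.1,"y":0.4,"z":0.2,"ax":0,"ay":0,"az":0},{"fingers":-1,"x":0,"y":0,"z":0,"ax":0,"ay":0,"az":0},{"fingers":-1,"x":0,"y":0,"z":0,"ax":0,"ay":0,"az":0},{"fingers":-1,"x":0,"y":0,"z":0,"ax":0,"ay":0,"az":0},{"fingers":-1,"x":0,"y":0,"z":0,"ax":0,"ay":0,"az":0}])

```text
clock: 27.9
ee_pos: [0.6305, 0.1553, 0.0351]
tcp_rot: [-179.7, 0.1, 91.8]
wrist_force: [-26.0, -10.1, 30.1]
gripper_width: 0.0088
```

```bash
python3 -c "
from h import *
st()
th=np.radians(1.8)
snap('side',21,(265,155),(60,60),10)
overlay(load('side',21),[((.5989,.1545,th),.01,BR,(255,0,0))],'pics/side21o.png',(265,155),(60,60),10)"
```

```text
t 27.9 [630.54 155.27  35.13] [-1.7972e+02  1.1000e-01  9.1810e+01] F [-26.  -10.1  30.1] T [-2.06  5.67  0.  ] w 8.8
```

View pics/side21.png

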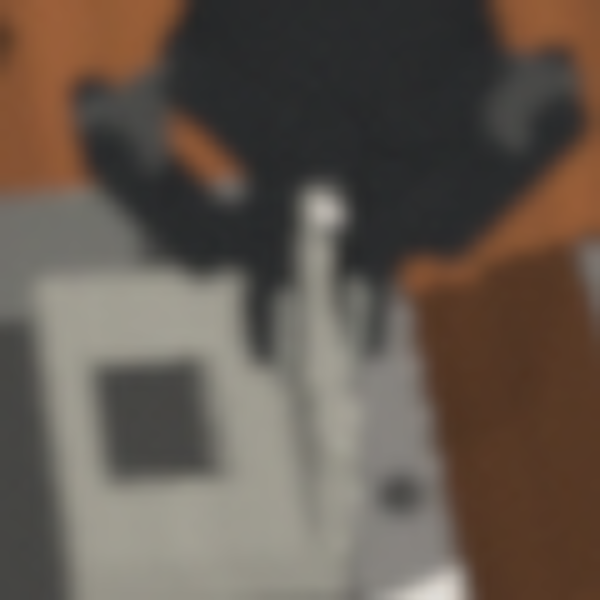

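View pics/side21o.png

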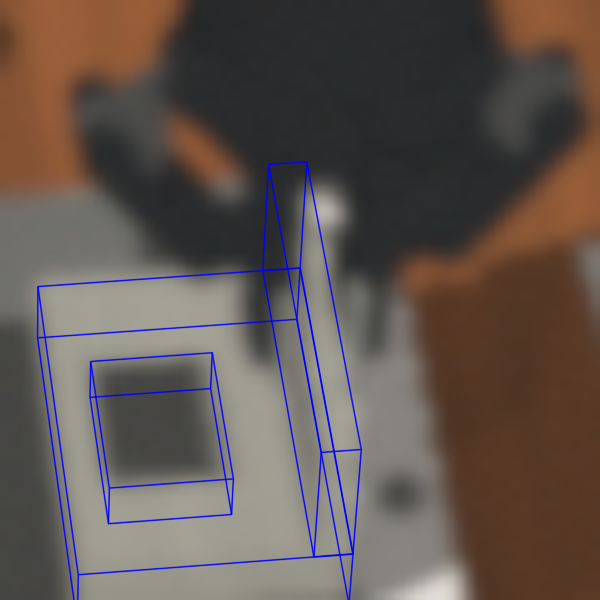

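```bash
python3 - <<'E'
from h import *
f=load('side',21);R=cv2.Rodrigues(f['rvec'])[0];C=-R.T@f['tvec']
def g(px,z):
  d=R.T@np.linalg.inv(f['camera_matrix'])@np.array([*px,1.]);return (C+(z-C[2])/d[2]*d)[:2]*1000
im=f['image'];x0,y0,x1,y1=271,188,293,208;g0=cv2.cvtColor(im,cv2.COLOR_RGB2GRAY)[y0:y1,x0:x1]
_,m=cv2.threshold(g0,0,255,cv2.THRESH_OTSU+cv2.THRESH_BINARY_INV)
n,l,st_,ce=cv2.connectedComponentsWithStats(m)
for i in range(1,n):
  if st_[i,4]>60: print(st_[i],ce[i]+[x0,y0],g(ce[i]+[x0,y0],.03).round(1))
cn=max(cv2.findContours((m>0).astype('uint8'),0,1)[0],key=cv2.contourArea);print(cv2.minAreaRect(cn))
st()
E
```

```text
[  3   3  13  12 136] [280.16176471 196.52205882] [589.8 154. ]
((9.0, 8.5), (11.0, 12.0), 90.0)
t 27.95 [630.52 155.3   35.14] [-1.7972e+02  1.1000e-01  9.1810e+01] F [-25.4 -11.   30.5] T [-1.99  5.63 -0.05] w 8.3
```

apply_moves(plan=[{"fingers":-1,"x":0,"y":0,"z":0,"ax":0,"ay":0,"az":0},{"fingers":-1,"x":0,"y":0,"z":0,"ax":0,"ay":0,"az":0},{"fingers":-1,"x":0,"y":0,"z":0,"ax":0,"ay":0,"az":0},{"fingers":-1,"x":0,"y":0,"z":0,"ax":0,"ay":0,"az":0},{"fingers":-1,"x":0,"y":0,"z":0,"ax":0,"ay":0,"az":0}])

```text
clock: 28.45
ee_pos: [0.6306, 0.1553, 0.0352]
tcp_rot: [-179.7, 0.1, 91.8]
wrist_force: [-25.3, -10.5, 30.4]
gripper_width: 0.009
```

```bash
python3 -c "
from h import *
st()
from workcell import ctrl
print(ctrl.close_job()); st()"
```

```text
t 28.45 [630.56 155.3   35.18] [-1.7972e+02  1.1000e-01  9.1810e+01] F [-25.3 -10.5  30.4] T [-1.96  5.72 -0.04] w 9.0
the job is handed in; nothing more can be done
None
the job is handed in; nothing more can be done
```

The pad is seated in the pocket and the bracket is held in the corner of the fixture. I handed the job in at 28.5 s with the grip and the push still on; no verdict was reported.

**What I did:**
- **Pad:** I fitted it into the pocket of the small white bracket on the bed. I then pressed it with the shut fingers at about 17 N until it stopped moving.
- **Bracket:** I gripped it by the upright leg, turned it about 1.7° to match the fence, and slid it to the stop and then the fence. I finished with a steady diagonal push.

**Last checks:**
- **Push:** it was steady for about a second, at about 25 N towards the fence, 10 N towards the stop and 30 N down. The arm stalled within about 0.5 mm of where I had predicted fence and stop contact.
- **Pad:** in the images it lies inside the pocket, and the fingers stopped on its top within about 0.6 mm of flush height.
- **Bracket position:** the side camera shows the pad moved (30.9, 35.0) mm with the bracket, against a predicted (30.9, 34.5) mm. Tool tilt is about 0.3°.

**What disagreed or failed:**
- **Fingertip height:** the tips were about 12 mm behind the reported TCP, not 19 mm ahead as stated. The first grasp closed above the pad, and I found the true height by touch.
- **First insertion:** the first two tries caught on the pocket rim because the pad sat about 2 mm off in the grip. Shifting the tool 2 mm cured it.
- **Cameras:** the two cameras differ by about 2 mm on the bracket's position.
- **Top view:** at the end the arm blocked it, so the final position rests on the side view, the contact forces and where the arm stalled. I did not check the collet, jar and screwdriver in a last picture, but the arm never touched them knowingly.

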